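# Turn the square cutter over and put it away edge-down in its case

### The arm

A 6-joint arm with a two-finger parallel gripper is mounted at the origin on the work surface. World frame = base frame: x ahead of the robot, y to its left, z up, the work surface at z = 0. Lengths are in m, angles in rad, forces in N, time in s.
With the tool pointing down it reaches from about 0.3 to 0.875 m from the base axis. Payload 6.4 kg.
Tool frame: the origin (TCP) lies between the finger pads; the fingertips stand 11 mm ahead of it and the grasp point (between the pads) lies 8 mm behind it (ctrl.tcp_to_tips is the distance from the TCP to the fingertips, in m); x points along the fingers, z is the direction in which the jaws open and shut, and the axes are right-handed (so a half turn about x gives the same grasp; the last joint's range is limited). The gripper opens to 85 mm and grips with 20 to 120 N. Pads are 22 mm wide; open, the fingers measure 114 mm over their backs; the gripper's body (76 mm by 85 mm) begins 54 mm behind the grasp point. The pads swing forward as they close: fully open they stand 13 mm farther back than shut.
Start: joints at [-1.368, 0.181, 1.607, -0, 1.354, -0.206], TCP at [0.229, -0.528, 0.242] pointing down, gripper open.
Joint ranges: [-2.99, 2.99], [-0.89, 2.07], [0.3, 2.58], [-1.14, 4.28], [0, 2.63], [-3.12, 3.12]. Speed limits (rad/s): [2.57, 2.57, 3.01, 3.14, 3.14, 3.14].

### API

Orientations are given as a unit quaternion [w, x, y, z].
In Python, from bench import ctrl, eyes, hand_in gives the robot as it stands. The module is installed in compiled form; this text tells all that it offers.
- The arm moves only by the tool step_arm, never from a script. Its arguments are lists of equal length, an entry for each row: "xyz": the shift along the world's x, y, z in mm, a list of three; "spin": the turn about the world's z in rad; "fingers": the opening in per cent of the stroke, from 0 (shut) to 100 (fully open). A call has 1 to 10 rows; each row is the pose to reach, as a shift and turn from the pose commanded when the call began; what a row does not reach only later rows make up. A row lasts 1/10 s, in which the tool goes at most 50 mm and 8.59 degrees, less where a joint would pass 70% of its speed; a pose out of reach is approached as far as the arm can. A call with a gripper value outside its range is refused whole. The fingers move at their own pace and stop on an object; the grip force is fixed at half the most. Time passes only in rows, so rows that repeat a pose let the fingers close. It gives the time, the measured TCP pose, the force and the opening at its end, in the units of the state.
- ctrl.get_obs(): the state, without advancing time (a new reading comes with each control period).
- eyes.camera(name): name is "scene" or "top"; returns the picture (480x640x3 uint8, red, green, blue); there is no depth.
- eyes.camera_model(name): a dict with "vertical_fov" (degrees; the focal length in pixels is half the picture's height over the tangent of half this angle, whatever the lens; pixels are square), "cx", "cy" (the principal point, pixels), "pose" (4x4, takes a point from camera to world coordinates). Camera axes: x right, y up, looking along -z (the intrinsics and any distortion apply to the point x, -y, -z); pixel columns grow to the right and rows downward; lengths in m; the calibration is good to about 2 mm. A picture is of the moment at which its call begins. camera_model takes no time and is no camera call.
- hand_in(): hands the job in, once; it reports no verdict.
The state is a dict: "time_s": time; "q": joint angles; "dq": joint speeds; "joint_efforts": joint torques, N m; "eef_pos": TCP position; "eef_rot": TCP orientation; "wrist_force": force on the tool from outside, world axes, zero at the start; "torque": the same for the moment, N m; "opening": opening from 0.0 (shut) to 1.0 (fully open).
Only numpy, scipy, OpenCV 4.12 (cv2) and the standard library are available. Lean on these libraries where they do the work, as an engineer would, in place of code of your own. Each camera call takes 0.05 s, during which the arm holds its last target.

### The job

The large mint-green square paste cutter has been left on the red board with its cutting edge up. Turn it over and put it away in its empty pocket in the storage case, cutting edge down, with its rim fully home on the case all round; ease it in gently, never forcing it against the case. Leave the two smaller cutters, the jar and the palette knife where they are.

Things in the scene. Friction and masses are not known exactly. Their poses are not given: they have to be found in the camera images.
- cutter: Large square paste cutter, mint-green rigid plastic, open right through, 40 mm tall, 25 to 50 g. Rim: a band 58 x 58 mm, 8 mm tall; from it four walls, 50 x 50 mm outside, 2 mm thick, run to the cutting edge. Origin: centre of the rim's outer face. z: from rim to edge (up at the start, must point down at the end); x, y square to its sides. Looks the same each quarter turn about z.
- pocket (a point): Centre of the mouth of the large, empty pocket, level with the case's flat top, 45 mm above the bench. 52.5 x 52.5 mm, mouth chamfered 1 mm, 36 mm deep, walls along this frame's x and y; z up. The cutter's walls go in, its rim does not: fully home, the rim rests on the case's top with its face 8 mm above this point, the edge 4 mm clear of the floor.
- case: Storage case, ivory plastic with a grey foot, fixed to the bench, 236 x 92 x 45 mm, cover removed. Origin: centre of its underside; x along its length, z up. Pockets in a row along x: large (empty) at x = +74 mm, medium at -14 mm, small at -85 mm.
- cutter_medium: Medium square cutter, darker mint, loose in the middle pocket with its cutting edge down; its rim is 48 x 48 mm and stands 8 mm above the case's top. Origin: centre of its cutting edge, underneath; z up. Leave alone.
- cutter_small: Small square cutter, darker mint, loose in the end pocket with its cutting edge down; its rim is 38 x 38 mm and stands 8 mm above the case's top. Origin: centre of its cutting edge, underneath; z up. Leave alone.
- jar: Jar of red colour with a white cap, 42 mm diameter, 52 mm tall, loose on the bench beyond the board. Origin: centre of its underside; z up. Leave alone.
- knife: Palette knife, mint handle 90 mm, steel blade 110 mm, 14 mm thick at the handle, lying loose on the bench to the right of the board. Origin: at bench level near its middle; x towards the blade's end. Leave alone.
- board: Red plastic cutting board, 320 x 460 x 10 mm, fixed, long side along y; the large cutter starts on it. Origin: centre of its underside. A fixed white rolling pin with pink rings, 29 mm thick, 230 mm long along y, lies on the bench beyond its far edge, at x = 0.80.
- cutter_edge (a point): Centre of the large cutter's cutting edge, 40 mm from its origin along its z. Its centre of mass is about 15 mm from the rim's face. Laid on its side it rests steadily on the rim and the cutting edge; a push high on the rim's face then tips it over on to its cutting edge.
There are look-alikes about, which are no part of the job. What is shaped like the cutter but brown or purple is not meant.

How it is judged:
By the outcome, as a careful person would: the job done as asked, in the order asked, and still so for the second after the job is handed in, with the robot touching nothing.
It also fails if it takes over 72 s, if anything falls off the work surface, if the arm or the gripper's body presses on something with over 40 N, if the wrist force passes 120 N, or if a joint passes its speed limit or range.

## Working session

There is one attempt and no reset: what is moved stays moved. The work goes in short steps, Python scripts to look and compute and a tool call to move; the robot and the scene stay as the last step left them, time stands still between calls to the robot, and variables do not carry over. Pictures are saved under pics/ and viewed, and the job is handed in when it is done.

Besides the shell and the picture viewer there is one more tool, called after "Emit:" as name([rows], argument=value, ...), one row to a line, values as JSON. step_arm: Moves the arm, as the interface text tells. Its arguments: {"type":"object","properties":{"xyz":{"type":"array"},"spin":{"type":"array"},"fingers":{"type":"array"}},"required":["xyz","spin","fingers"]}

```bash
mkdir -p pics; ls; cat > h.py <<'E'
import numpy as np,cv2
from bench import ctrl,eyes,hand_in
def shot(n,f):
    im=eyes.camera(n); cv2.imwrite('pics/'+f,im[:,:,::-1]); return im
E
python3 - <<'E'
from h import *
for n in('scene','top'):
    shot(n,n+'0.png'); print(eyes.camera_model(n))
print(ctrl.get_obs(),ctrl.tcp_to_tips)
E
```

```text
pics
{'vertical_fov': 53.748334260369504, 'cx': 323.0456096162967, 'cy': 233.68078378917545, 'pose': array([[-0.80213801, -0.38122512,  0.45961073,  0.9794357 ],
       [ 0.59711232, -0.51931075,  0.61136995,  0.44247799],
       [ 0.00561121,  0.76484231,  0.6441931 ,  0.66038206],
       [ 0.        ,  0.        ,  0.        ,  1.        ]])}
{'vertical_fov': 45.45216189463149, 'cx': 319.54666307610785, 'cy': 230.97994341733045, 'pose': array([[ 0.01864017,  0.98357596, -0.1795296 ,  0.35805528],
       [-0.99979412,  0.01689702, -0.01123394, -0.10683582],
       [-0.00801592,  0.17970204,  0.98368843,  1.11535726],
       [ 0.        ,  0.        ,  0.        ,  1.        ]])}
{'time_s': 0.1, 'q': array([-1.36824890e+00,  1.81492437e-01,  1.60789307e+00, -1.18880391e-05,
        1.35381987e+00, -2.06325301e-01]), 'dq': array([ 0.00015659, -0.00196288, -0.00127676,  0.00057581, -0.0029082 ,
        0.00046524]), 'joint_efforts': array([ 3.61221964e-04, -4.45877516e+01, -3.52236629e+01, -4.51146443e-04,
        4.13938717e-03,  4.77944212e-06]), 'eef_pos': array([ 0.22850639, -0.52712202,  0.24146702]), 'eef_rot': array([ 0.59069041,  0.3884803 ,  0.59150106, -0.38767821]), 'wrist_force': array([-0.14467876,  0.82824945, -0.5239833 ]), 'torque': array([ 0.01013023,  0.02329677, -0.00510336]), 'opening': 0.9987759952585308} 0.011
```

View pics/scene0.png

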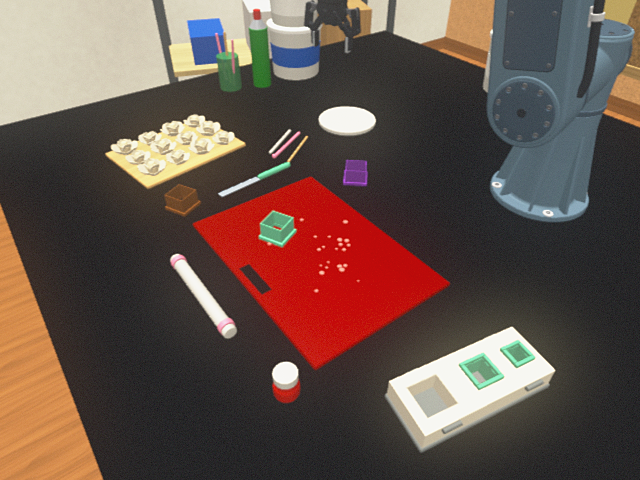

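View pics/top0.png

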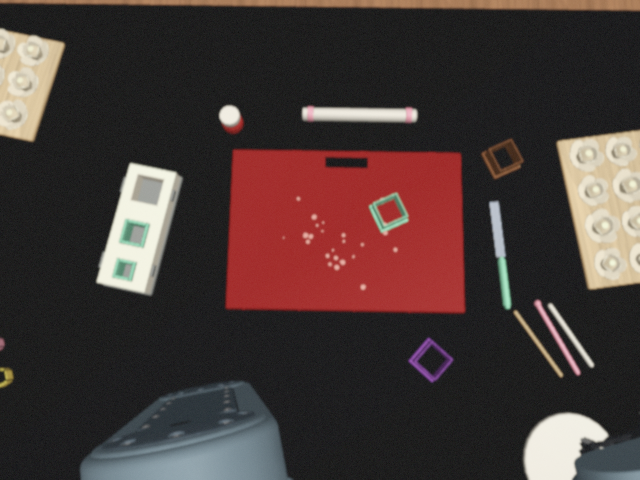

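The pictures show the cutter on the board at about (390,212) in the top view and the case at left with its empty pocket near (148,190). Next I'll zoom in and measure.

```bash
cat >> h.py <<'E'
def cam(n):
    m=eyes.camera_model(n); f=240/np.tan(np.radians(m['vertical_fov'])/2)
    return f,m['cx'],m['cy'],m['pose']
def proj(n,P):
    f,cx,cy,T=cam(n); P=np.atleast_2d(P); c=(P-T[:3,3])@T[:3,:3]
    return np.c_[cx+f*c[:,0]/-c[:,2], cy-f*c[:,1]/-c[:,2]]
def back(n,uv,z):
    f,cx,cy,T=cam(n); uv=np.atleast_2d(uv); d=np.c_[(uv[:,0]-cx)/f,-(uv[:,1]-cy)/f,-np.ones(len(uv))]@T[:3,:3].T
    o=T[:3,3]; s=(z-o[2])/d[:,2]; return o+s[:,None]*d
def crop(src,x0,y0,x1,y1,k,f):
    im=cv2.imread('pics/'+src)[y0:y1,x0:x1]; cv2.imwrite('pics/'+f,cv2.resize(im,None,fx=k,fy=k,interpolation=cv2.INTER_CUBIC))
E
python3 - <<'E'
from h import *
print(back('top',[[233,150],[461,151],[465,312],[226,307]],.01))
print(back('top',[[303,114],[416,115]],.0145))
print(back('scene',[[312,178],[449,284],[318,364],[193,223]],.01))
print(back('scene',[[175,259],[231,331]],.0145))
crop('top0.png',90,150,200,310,3.7,'a1.png')
crop('top0.png',350,170,430,250,7,'a2.png')
crop('scene0.png',380,320,560,450,4.4,'a3.png')
crop('scene0.png',240,190,320,260,7.5,'a4.png')
E
```

```text
[[ 0.72268583  0.0833002   0.01      ]
 [ 0.72791563 -0.37520374  0.01      ]
 [ 0.407455   -0.37460746  0.01      ]
 [ 0.40858353  0.08234611  0.01      ]]
[[ 0.7996558  -0.05619283  0.0145    ]
 [ 0.80104774 -0.28512409  0.0145    ]]
[[ 0.40962124 -0.362699    0.01      ]
 [ 0.41127835  0.08547894  0.01      ]
 [ 0.7160282   0.08116135  0.01      ]
 [ 0.72284958 -0.37198808  0.01      ]]
[[ 0.80219283 -0.28185629  0.0145    ]
 [ 0.7980361  -0.05712165  0.0145    ]]
```

View pics/a1.png

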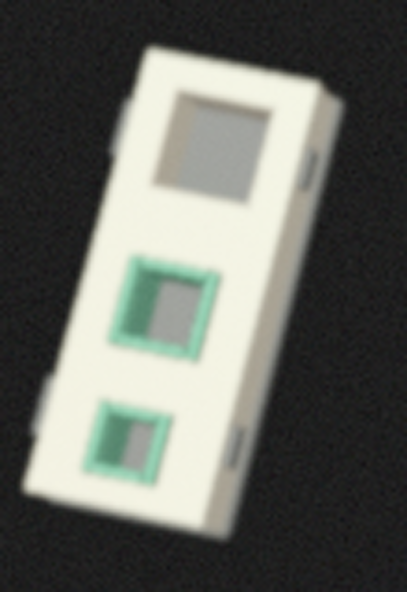

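View pics/a2.png

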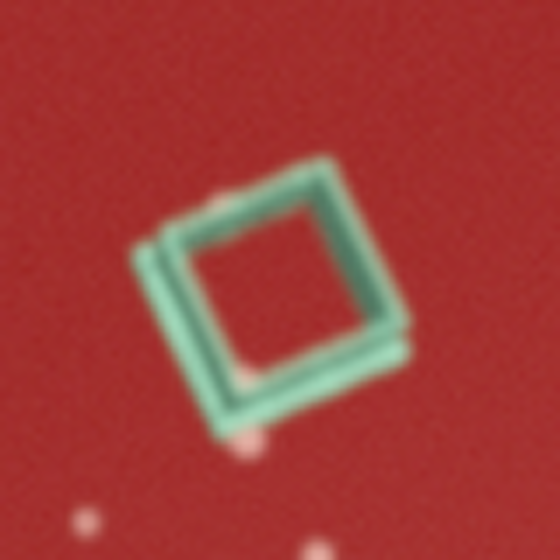

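View pics/a3.png

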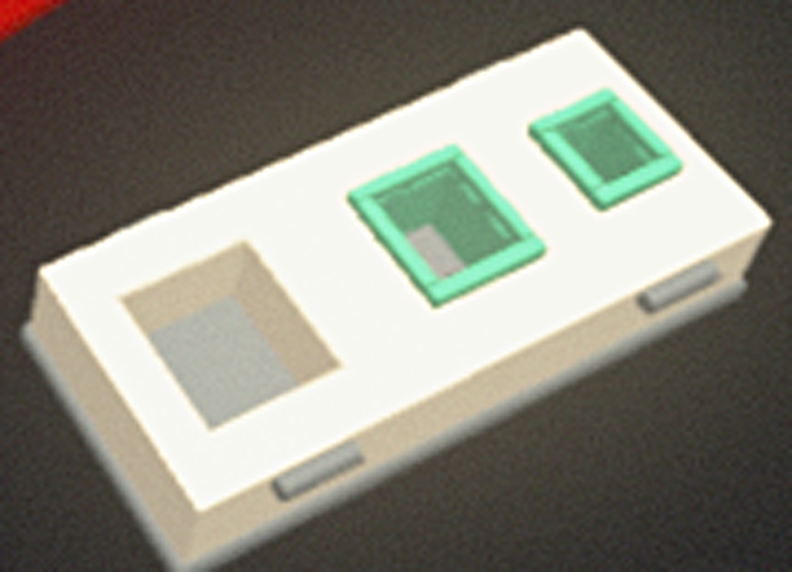

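View pics/a4.png

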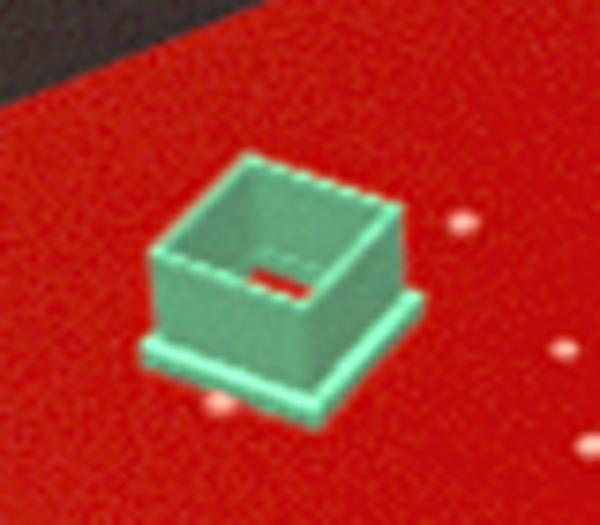

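```bash
cat > fit.py <<'E'
from h import *
from scipy.optimize import least_squares
def c(pts,x0,y0,k): return (np.array(pts,float)+.5)/k-.5+[x0,y0]
obs={'top':{},'scene':{}}
top=cv2.imread('pics/top0.png',0); sc=cv2.imread('pics/scene0.png',0)
def sub(im,p,w=3):
    p=np.array(p,np.float32).reshape(-1,1,2); q=cv2.cornerSubPix(im,p.copy(),(w,w),(-1,-1),(3,50,.01))
    d=np.linalg.norm(q-p,axis=2).max(); print('moved',d); return q[:,0]
T={}; S={}
# board corners (local x,y): order (+,+),(+,-),(-,-),(-,+)
T['board']=sub(top,[[233,150],[461,151],[465,312],[226,307]],4)
S['board']=sub(sc,[[318,364],[193,223],[312,178],[449,284]],4)
# case top corners in image order
T['case']=sub(top,c([(148,47),(322,82),(205,528),(23,490)],90,150,3.7))
S['case']=sub(sc,c([(40,270),(203,510),(772,222),(582,30)],380,320,4.4))
T['pock']=sub(top,c([(179,92),(272,110),(248,203),(155,184)],90,150,3.7),2)
S['pock']=sub(sc,c([(122,298),(211,430),(340,366),(247,242)],380,320,4.4),2)
# order check later; cutter edge corners
T['cut']=c([(162,230),(328,157),(411,322),(230,412)],350,170,7)
S['cut']=c([(150,250),(308,303),(403,205),(250,155)],240,190,7.5)
T['cutrim']=c([(134,250),(222,437),(411,350)],350,170,7)
for k in T: print(k,T[k].round(1).tolist(),S.get(k,np.zeros(0)).round(1).tolist())
np.savez('obs.npz',**{'T_'+k:v for k,v in T.items()},**{'S_'+k:v for k,v in S.items()})
for k,z in(('case',.045),('pock',.045),('cut',.05)):
    print(k,'\n',back('top',T[k],z).round(4),'\n',back('scene',S[k],z).round(4))
E
python3 fit.py
```

```text
moved 1.8923947
moved 1.8919326
moved 1.3917804
moved 1.1786541
moved 0.8691705
moved 0.57734126
board [[232.60000610351562, 149.39999389648438], [460.1000061035156, 152.60000610351562], [464.29998779296875, 312.0], [225.3000030517578, 307.70001220703125]] [[318.0, 364.0], [191.60000610351562, 223.39999389648438], [312.20001220703125, 176.3000030517578], [450.29998779296875, 282.6000061035156]]
case [[129.60000610351562, 162.39999389648438], [175.39999389648438, 171.3000030517578], [145.0, 292.29998779296875], [95.80000305175781, 282.20001220703125]] [[388.3999938964844, 380.5], [424.70001220703125, 436.0], [555.2000122070312, 369.8999938964844], [511.5, 325.79998779296875]]
pock [[137.8000030517578, 174.10000610351562], [163.10000610351562, 179.60000610351562], [156.3000030517578, 204.60000610351562], [130.6999969482422, 199.3000030517578]] [[406.79998779296875, 387.5], [427.5, 417.3999938964844], [457.0, 402.6000061035156], [435.29998779296875, 374.29998779296875]]
cut [[372.7, 202.4], [396.4, 192.0], [408.3, 215.6], [382.4, 228.4]] [[259.6, 222.9], [280.6, 230.0], [293.3, 216.9], [272.9, 210.2]]
cutrim [[368.7, 205.3], [381.3, 232.0], [408.3, 219.6]] []
case 
 [[0.6828 0.2776 0.045 ]
 [0.6662 0.1872 0.045 ]
 [0.4314 0.229  0.045 ]
 [0.4486 0.3228 0.045 ]] 
 [[0.6635 0.1853 0.045 ]
 [0.6819 0.2766 0.045 ]
 [0.4486 0.3216 0.045 ]
 [0.4311 0.2302 0.045 ]]
pock 
 [[0.6594 0.2599 0.045 ]
 [0.6492 0.21   0.045 ]
 [0.5995 0.2196 0.045 ]
 [0.609  0.2698 0.045 ]] 
 [[0.6498 0.2098 0.045 ]
 [0.6594 0.2602 0.045 ]
 [0.6093 0.2695 0.045 ]
 [0.6    0.2192 0.045 ]]
cut 
 [[ 0.6095 -0.195   0.05  ]
 [ 0.6308 -0.2402  0.05  ]
 [ 0.5851 -0.2624  0.05  ]
 [ 0.5594 -0.2134  0.05  ]] 
 [[ 0.6285 -0.2415  0.05  ]
 [ 0.606  -0.1968  0.05  ]
 [ 0.5615 -0.2172  0.05  ]
 [ 0.5836 -0.2618  0.05  ]]
```

```bash
cat >> h.py <<'E'
from scipy.spatial.transform import Rotation as R
def st():
    o=ctrl.get_obs(); q=o['eef_rot']; M=R.from_quat([q[1],q[2],q[3],q[0]]).as_matrix()
    print('t',round(o['time_s'],2),'p',(o['eef_pos']*1e3).round(1),'jaw',np.degrees(np.arctan2(M[1,2],M[0,2])).round(2),'xax',M[:,0].round(3),'q6',o['q'][5].round(3),'F',o['wrist_force'].round(1),'op',round(o['opening'],3))
    return o,M
E
python3 -c "
from h import *
st()"
```

```text
t 0.1 p [ 228.5 -527.1  241.5] jaw -66.57 xax [-0.     0.002 -1.   ] q6 -0.206 F [-0.1  0.8 -0.5] op 0.999
```

Emit:
step_arm([
  [37,30,0],
  [74,60,0],
  [110,90,0],
  [147,120,0],
  [184,149,-10],
  [220,179,-25],
  [257,209,-50],
  [294,239,-75],
  [330,269,-100],
  [367,298,-120],
], spin=[0,0,0,0,0,0.005,0.01,0.019,0.019,0.019], fingers=[100,100,100,100,100,100,100,100,100,100])

```text
time_s: 1.1
eef_pos: [0.5877, -0.2346, 0.1252]
eef_rot: [0.594, 0.382, 0.595, -0.383]
wrist_force: [-0.7, -0.5, 0.4]
opening: 0.998
```

```bash
python3 -c "
from h import *
st(); shot('scene','s1.png'); crop('s1.png',200,90,360,290,3,'s1c.png')"
```

```text
t 1.1 p [ 587.7 -234.6  125.2] jaw -65.49 xax [-0.001  0.001 -1.   ] q6 0.576 F [-0.7 -0.5  0.4] op 0.998
```

View pics/s1c.png

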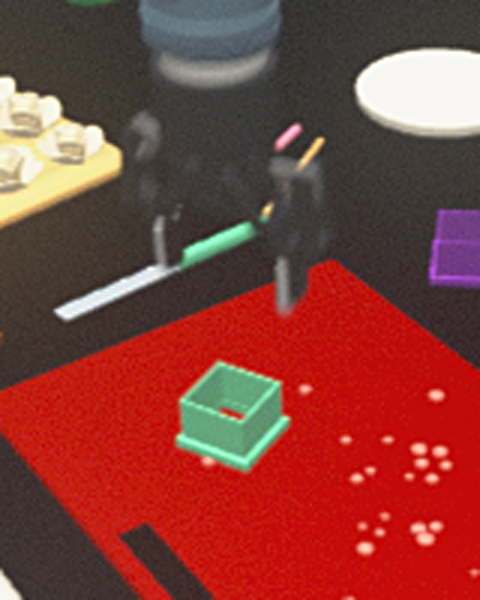

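The picture shows the open fingers above and behind the cutter, with the arm still catching up. Now I'll descend.

Emit:
step_arm([
  [0,1,0],
  [0,1,0],
  [0,1,-20],
  [0,1,-40],
  [0,1,-60],
  [0,1,-74],
  [0,1,-74],
  [0,1,-74],
], spin=[0,0,0,0,0,0,0,0], fingers=[100,100,100,100,100,100,100,100])

```text
time_s: 1.95
eef_pos: [0.5872, -0.2362, 0.0539]
eef_rot: [0.595, 0.383, 0.594, -0.383]
wrist_force: [0.3, -0.4, -0.0]
opening: 0.998
```

```bash
python3 -c "
from h import *
st(); shot('scene','s2.png'); crop('s2.png',220,130,340,260,4.5,'s2c.png')
shot('top','t2.png'); crop('t2.png',330,150,450,270,4.5,'t2c.png')"
```

```text
t 1.95 p [ 587.2 -236.2   53.9] jaw -65.55 xax [ 0.001 -0.001 -1.   ] q6 0.574 F [ 0.3 -0.4 -0. ] op 0.998
```

View pics/s2c.png

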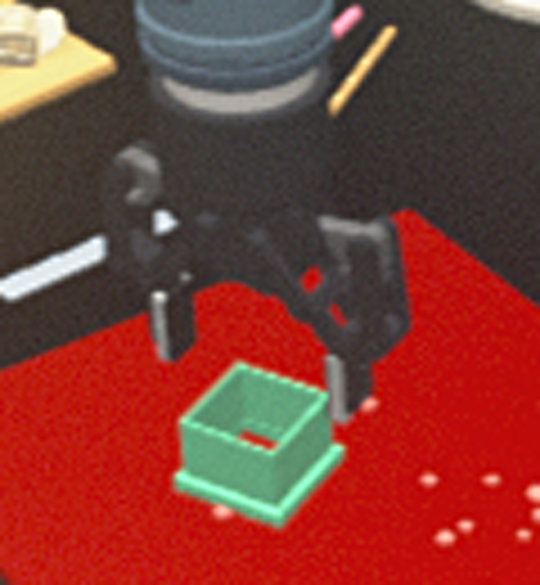

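View pics/t2c.png

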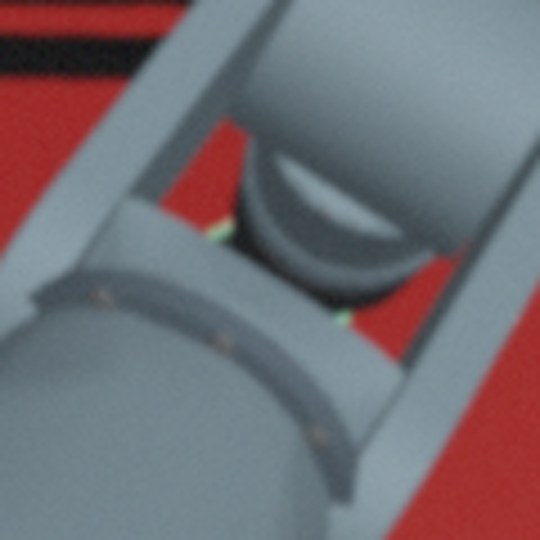

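The fingers straddle the cutter but fall about 8 mm short in x and y, so I'll correct that and then close.

Emit:
step_arm([
  [4,4,0],
  [8,7.5,-3],
  [8,7.5,-6],
  [8,7.5,-6],
  [8,7.5,-6],
], spin=[0,0,0,0,0], fingers=[100,100,100,100,100])

```text
time_s: 2.55
eef_pos: [0.595, -0.2276, 0.0467]
eef_rot: [0.595, 0.382, 0.595, -0.382]
wrist_force: [-0.5, 0.2, -0.8]
opening: 0.999
```

Emit:
step_arm([
  [0,0,0],
  [0,0,0],
  [0,0,0],
  [0,0,0],
  [0,0,0],
  [0,0,0],
  [0,0,0],
], spin=[0,0,0,0,0,0,0], fingers=[70,60,50,45,40,40,40])

```text
time_s: 3.25
eef_pos: [0.5955, -0.2281, 0.0475]
eef_rot: [0.595, 0.382, 0.594, -0.383]
wrist_force: [0.3, -0.7, 3.9]
opening: 0.567
```

```bash
python3 -c "
from h import *
st(); shot('scene','s3.png'); crop('s3.png',220,130,340,260,4.5,'s3c.png')"
```

```text
t 3.25 p [ 595.5 -228.1   47.5] jaw -65.49 xax [ 0.001 -0.001 -1.   ] q6 0.592 F [ 0.3 -0.7  3.9] op 0.567
```

View pics/s3c.png

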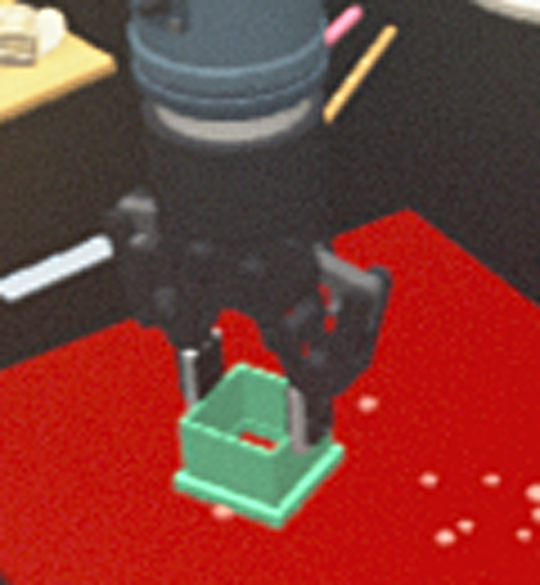

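Gripped near the cutting edge. I'll use the fixed rolling pin to turn the cutter in the jaws. First I lift it, swing the jaws to lie along y and carry it to the gap before the pin.

Emit:
step_arm([
  [0,0,20],
  [0,0,40],
  [15,6,40],
  [35,14,40],
  [60,22,40],
  [85,32,40],
  [110,42,40],
  [135,52,40],
  [155,58,40],
  [155,58,40],
], spin=[0,0,-0.1,-0.2,-0.3,-0.4,-0.428,-0.428,-0.428,-0.428], fingers=[40,40,40,40,40,40,40,40,40,40])

```text
time_s: 4.3
eef_pos: [0.7515, -0.1681, 0.0858]
eef_rot: [0.5, 0.5, 0.501, -0.499]
wrist_force: [-0.7, 1.4, -0.3]
opening: 0.564
```

```bash
python3 -c "
from h import *
st(); shot('scene','s4.png'); crop('s4.png',140,150,300,350,3,'s4c.png')"
```

```text
t 4.3 p [ 751.5 -168.1   85.8] jaw -89.89 xax [-0.     0.001 -1.   ] q6 1.195 F [-0.7  1.4 -0.3] op 0.564
```

View pics/s4c.png

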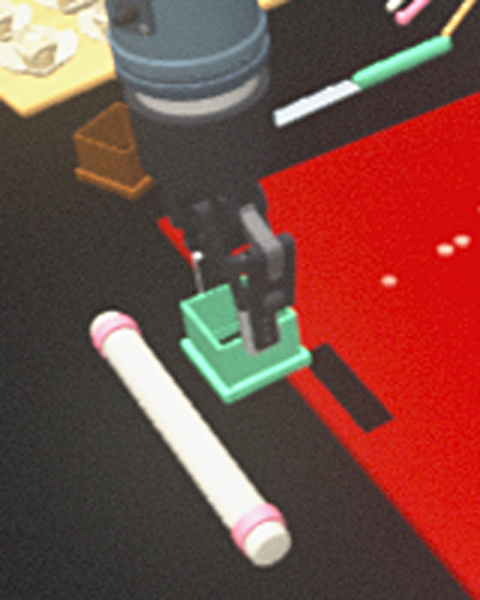

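The picture shows the cutter held upright just short of the pin. Next I lower it and drag it over the pin.

Emit:
step_arm([
  [3,0,-12],
  [3,0,-24],
  [3,0,-34],
  [3,0,-34],
  [8,0,-34],
  [13,0,-34],
], spin=[0,0,0,0,0,0], fingers=[40,40,40,40,40,40])

```text
time_s: 4.95
eef_pos: [0.7599, -0.17, 0.0532]
eef_rot: [0.497, 0.498, 0.503, -0.502]
wrist_force: [-26.9, 0.6, 17.7]
opening: 0.567
```

```bash
python3 -c "
from h import *
st(); shot('scene','s5.png'); crop('s5.png',140,150,300,350,3,'s5c.png')"
```

```text
t 4.95 p [ 759.9 -170.    53.2] jaw -90.02 xax [-0.01   0.001 -1.   ] q6 1.201 F [-26.9   0.6  17.7] op 0.567
```

View pics/s5c.png

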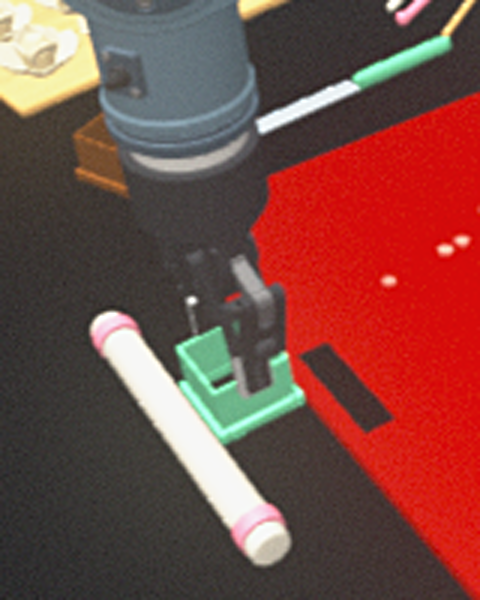

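The rim's front is now against the pin at about 27 N. I'll carry on over it in small steps.

Emit:
step_arm([
  [3,0,1],
  [6,0,2],
  [6,0,2],
], spin=[0,0,0], fingers=[40,40,40])

```text
time_s: 5.3
eef_pos: [0.7663, -0.1704, 0.0553]
eef_rot: [-0.498, -0.498, -0.502, 0.502]
wrist_force: [-14.7, -0.3, 5.9]
opening: 0.564
```

```bash
python3 -c "
from h import *
o,_=st(); print(o['torque']); shot('scene','s6.png'); crop('s6.png',170,230,270,330,5.5,'s6c.png')"
```

```text
t 5.3 p [ 766.3 -170.4   55.3] jaw -90.04 xax [-0.008  0.    -1.   ] q6 1.204 F [-14.7  -0.3   5.9] op 0.564
[-0.0863577   2.69227614 -0.18586575]
```

View pics/s6c.png

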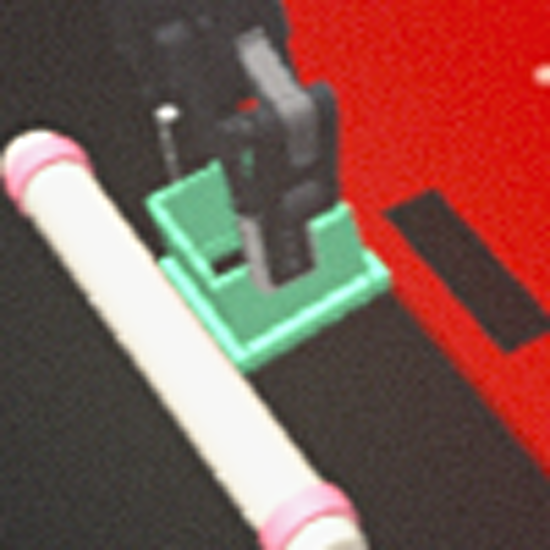

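It is pivoting in the jaws, tilted about 20°. I'll continue along the arc.

Emit:
step_arm([
  [3,0,1],
  [6,0,2],
  [9,0,3],
  [12,0,4],
  [15,0,4],
], spin=[0,0,0,0,0], fingers=[40,40,40,40,40])

```text
time_s: 5.85
eef_pos: [0.7815, -0.1704, 0.0587]
eef_rot: [-0.498, -0.498, -0.502, 0.502]
wrist_force: [-9.5, 1.3, 3.2]
opening: 0.562
```

```bash
python3 -c "
from h import *
o,_=st(); print(o['torque']); shot('scene','s7.png'); crop('s7.png',170,230,270,330,5.5,'s7c.png')"
```

```text
t 5.85 p [ 781.5 -170.4   58.7] jaw -90.04 xax [-0.008  0.    -1.   ] q6 1.211 F [-9.5  1.3  3.2] op 0.562
[0.44636303 2.25178778 0.23518933]
```

View pics/s7c.png

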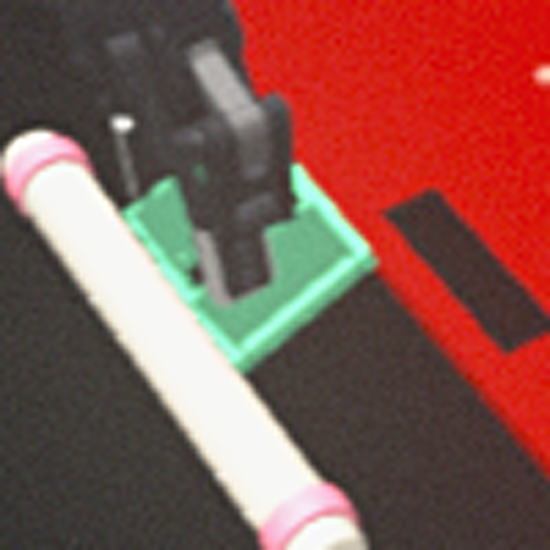

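It's now at about 50°, and the forces are low. I'll continue.

Emit:
step_arm([
  [4,0,1],
  [8,0,1],
  [12,0,1],
  [16,0,0],
  [20,0,0],
  [24,0,0],
  [28,0,0],
  [32,0,0],
  [35,0,0],
], spin=[0,0,0,0,0,0,0,0,0], fingers=[40,40,40,40,40,40,40,40,40])

```text
time_s: 6.8
eef_pos: [0.8184, -0.1702, 0.0601]
eef_rot: [-0.499, -0.499, -0.501, 0.501]
wrist_force: [-6.4, -0.4, 3.4]
opening: 0.559
```

```bash
python3 -c "
from h import *
o,_=st(); print(o['torque']); shot('scene','s8.png'); crop('s8.png',150,230,270,350,4.5,'s8c.png')"
```

```text
t 6.8 p [ 818.4 -170.2   60.1] jaw -90.02 xax [-0.003 -0.    -1.   ] q6 1.226 F [-6.4 -0.4  3.4] op 0.559
[-0.03823922  1.39282351  0.13940859]
```

View pics/s8c.png

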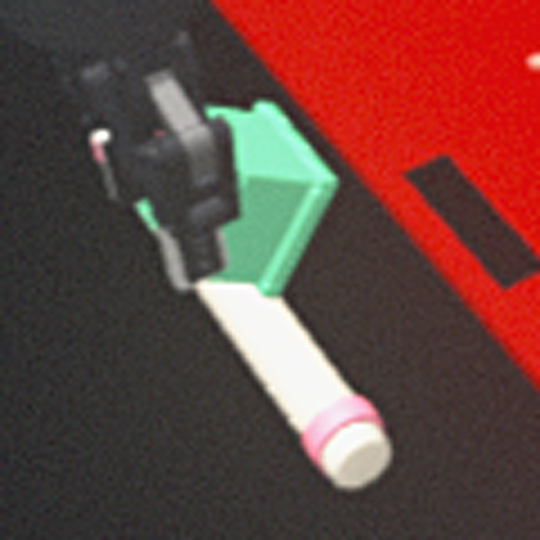

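The cutter is now about 90° over, on its side in the jaws with its rim toward the robot. I'll lift it and carry it to a clear part of the board to set it down.

Emit:
step_arm([
  [0,0,15],
  [0,0,35],
  [-15,-5,45],
  [-45,-20,50],
  [-90,-40,50],
  [-135,-60,50],
  [-180,-85,50],
  [-220,-105,50],
  [-250,-120,50],
  [-258,-120,50],
], spin=[0,0,0,0,0,0,0,0,0,0], fingers=[40,40,40,40,40,40,40,40,40,40])

```text
time_s: 7.85
eef_pos: [0.5597, -0.2928, 0.112]
eef_rot: [-0.5, -0.501, -0.498, 0.501]
wrist_force: [0.5, -0.5, -0.3]
opening: 0.559
```

Emit:
step_arm([
  [0,0,0],
  [0,0,0],
  [0,0,-15],
  [0,0,-30],
  [0,0,-45],
  [0,0,-55],
], spin=[0,0,0,0,0,0], fingers=[40,40,40,40,40,40])

```text
time_s: 8.45
eef_pos: [0.5602, -0.2885, 0.0508]
eef_rot: [0.499, 0.5, 0.501, -0.5]
wrist_force: [-0.5, -0.0, -0.8]
opening: 0.556
```

```bash
python3 -c "
from h import *
o,_=st(); shot('scene','s9.png'); crop('s9.png',210,120,330,240,4.5,'s9c.png')"
```

```text
t 8.45 p [ 560.2 -288.5   50.8] jaw -89.97 xax [-0.003  0.002 -1.   ] q6 0.907 F [-0.5 -0.  -0.8] op 0.556
```

View pics/s9c.png

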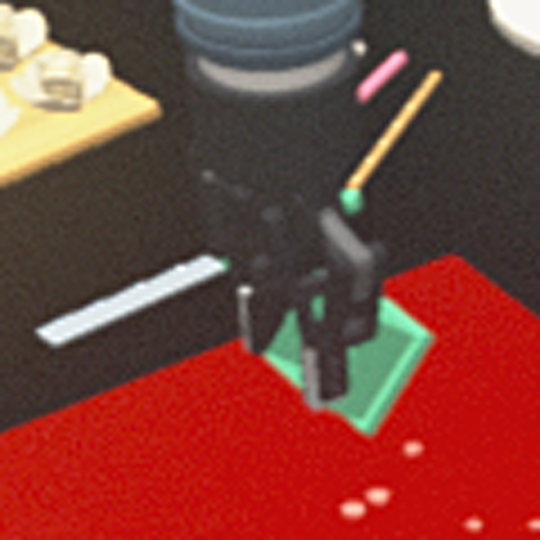

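Emit:
step_arm([
  [0,0,-4],
  [0,0,-7],
  [0,0,-9],
  [0,0,-9],
], spin=[0,0,0,0], fingers=[40,40,40,40])

```text
time_s: 8.9
eef_pos: [0.5629, -0.2894, 0.0477]
eef_rot: [0.501, 0.501, 0.499, -0.499]
wrist_force: [-1.4, 7.1, 13.6]
opening: 0.556
```

```bash
python3 -c "
from h import *
o,_=st(); shot('scene','s10.png'); crop('s10.png',210,120,330,240,4.5,'s10c.png')"
```

```text
t 8.9 p [ 562.9 -289.4   47.7] jaw -90.02 xax [ 0.003  0.    -1.   ] q6 0.907 F [-1.4  7.1 13.6] op 0.556
```

View pics/s10c.png

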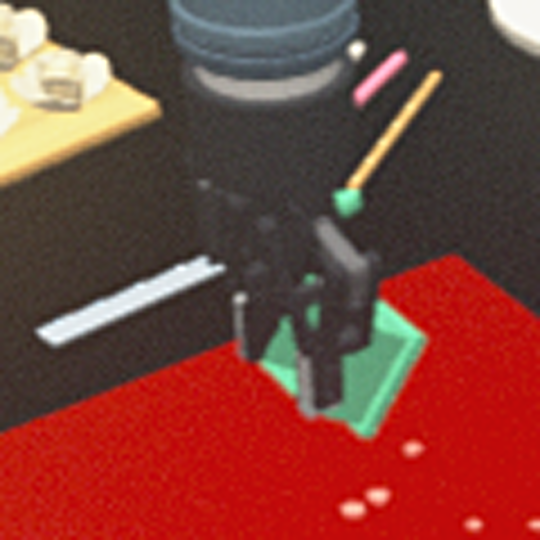

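Emit:
step_arm([
  [0,0,-2],
  [0,0,-4],
  [0,0,-4],
], spin=[0,0,0], fingers=[40,40,40])

```text
time_s: 9.25
eef_pos: [0.565, -0.2905, 0.0458]
eef_rot: [0.502, 0.501, 0.497, -0.499]
wrist_force: [3.2, 6.9, 18.0]
opening: 0.559
```

```bash
python3 -c "
from h import *
o,_=st(); shot('scene','s11.png'); crop('s11.png',210,120,330,240,4.5,'s11c.png')"
```

```text
t 9.25 p [ 565.  -290.5   45.8] jaw -90.02 xax [ 0.007 -0.003 -1.   ] q6 0.907 F [ 3.2  6.9 18. ] op 0.559
```

View pics/s11c.png

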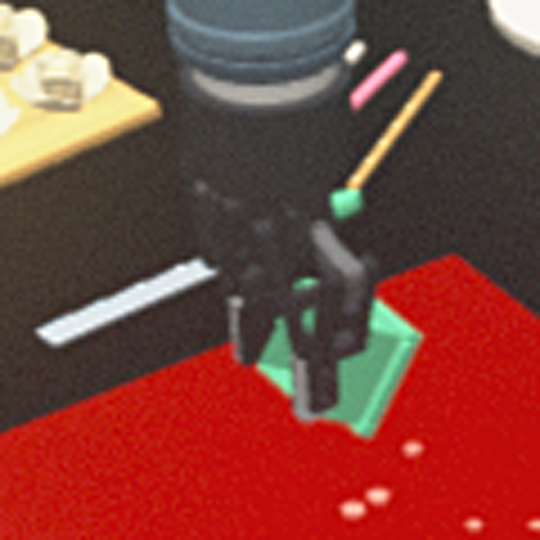

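It's about 75–80° over, and its weight will lay it flat from here. I'll release it and lift clear.

Emit:
step_arm([
  [0,0,4],
  [0,0,4],
  [0,0,4],
  [0,0,4],
  [0,0,25],
  [0,0,50],
  [0,0,75],
  [-40,0,75],
  [-80,0,75],
  [-120,0,75],
], spin=[0,0,0,0,0,0,0,0,0,0], fingers=[55,65,80,100,100,100,100,100,100,100])

```text
time_s: 10.3
eef_pos: [0.4397, -0.2895, 0.1157]
eef_rot: [0.5, 0.5, 0.5, -0.5]
wrist_force: [0.6, -0.4, 0.8]
opening: 1.0
```

```bash
python3 -c "
from h import *
o,_=st(); shot('scene','s12.png'); crop('s12.png',210,120,330,240,4.5,'s12c.png'); shot('top','t12.png'); crop('t12.png',340,140,480,280,4,'t12c.png')"
```

```text
t 10.3 p [ 439.7 -289.5  115.7] jaw -89.98 xax [-0.  0. -1.] q6 0.763 F [ 0.6 -0.4  0.8] op 1.0
```

View pics/s12c.png

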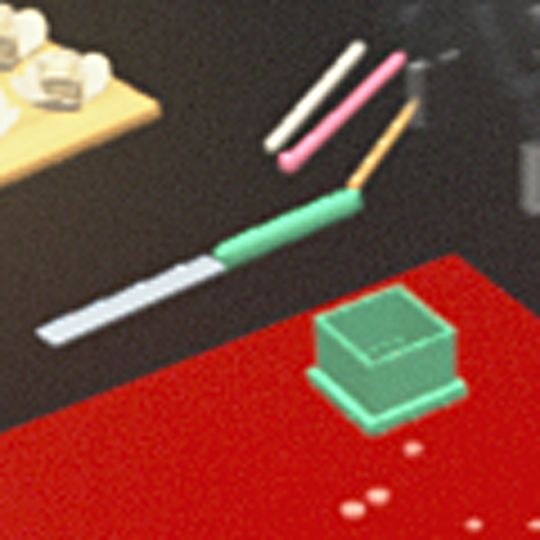

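View pics/t12c.png

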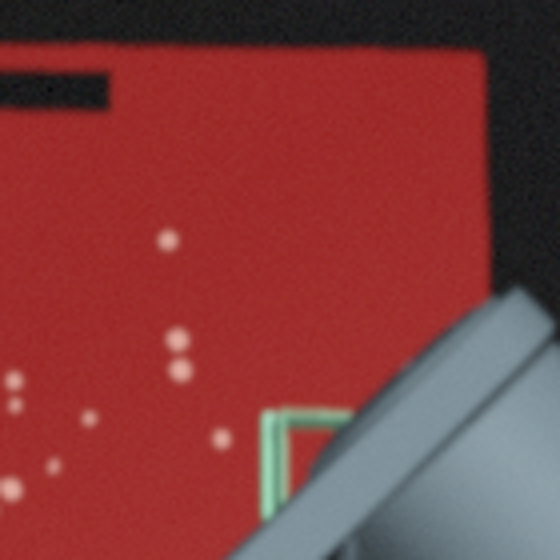

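The cutter had not gone far enough over and fell back edge-up on the board, undamaged and in the clear. I'll do it again and press it further past the balance point this time. First I'll locate it.

```bash
python3 -c "
from h import *
p=(np.array([(315,323),(402,287),(456,333),(368,365)])+.5)/4.5-.5+[210,120]
b=back('scene',p,.05); print(b.round(4),b.mean(0)); e=b[1]-b[0]; print(np.degrees(np.arctan2(e[1],e[0]))); e=b[2]-b[1]; print(np.degrees(np.arctan2(e[1],e[0]))); e=b[2]-b[3]; print(np.degrees(np.arctan2(e[1],e[0])))"
```

```text
[[ 0.5346 -0.312   0.05  ]
 [ 0.4817 -0.3127  0.05  ]
 [ 0.4831 -0.2637  0.05  ]
 [ 0.533  -0.2671  0.05  ]] [ 0.50809122 -0.28887609  0.05      ]
-179.23625978400787
88.46459654879898
176.09247646122438
```

Emit:
step_arm([
  [35,0,0],
  [68,0,0],
  [68,0,0],
  [68,0,-25],
  [68,0,-50],
  [68,0,-68],
  [68,0,-68],
  [68,0,-68],
  [68,0,-68],
  [68,0,-68],
], spin=[0,0,0,0,0,0,0,0,0,0], fingers=[100,100,100,100,100,100,100,70,50,40])

```text
time_s: 11.4
eef_pos: [0.5102, -0.2908, 0.0501]
eef_rot: [0.501, 0.5, 0.499, -0.5]
wrist_force: [-0.4, -0.1, 0.1]
opening: 0.557
```

Emit:
step_arm([
  [0,0,0],
  [0,0,0],
  [0,0,0],
  [0,0,0],
], spin=[0,0,0,0], fingers=[40,40,40,40])

```text
time_s: 11.8
eef_pos: [0.5102, -0.2908, 0.0499]
eef_rot: [0.501, 0.5, 0.499, -0.5]
wrist_force: [-0.3, -0.1, 6.4]
opening: 0.563
```

```bash
python3 -c "
from h import *
o,_=st(); shot('scene','s13.png'); crop('s13.png',230,120,350,240,4.5,'s13c.png')"
```

```text
t 11.8 p [ 510.2 -290.8   49.9] jaw -90.01 xax [ 0.002 -0.002 -1.   ] q6 0.851 F [-0.3 -0.1  6.4] op 0.563
```

View pics/s13c.png

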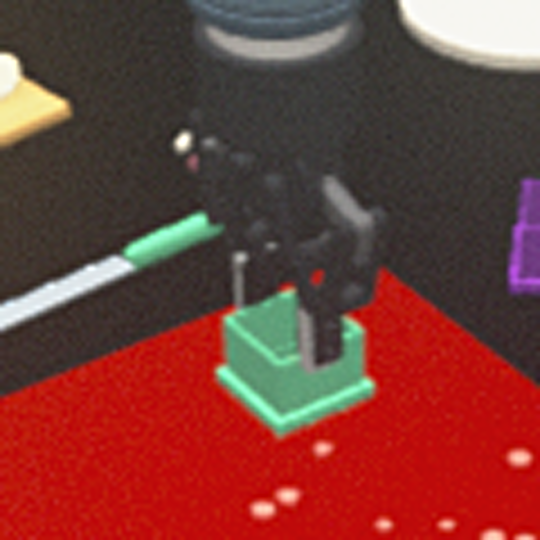

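Emit:
step_arm([
  [0,0,20],
  [10,5,40],
  [40,20,40],
  [80,40,40],
  [120,60,40],
  [160,80,40],
  [195,98,40],
  [220,110,40],
  [241,120,40],
  [241,120,40],
], spin=[0,0,0,0,0,0,0,0,0,0], fingers=[40,40,40,40,40,40,40,40,40,40])

```text
time_s: 12.85
eef_pos: [0.7522, -0.1675, 0.088]
eef_rot: [0.501, 0.5, 0.5, -0.499]
wrist_force: [0.2, 0.4, -0.3]
opening: 0.565
```

Emit:
step_arm([
  [3,0,0],
  [4,0,-18],
  [4,0,-34],
  [4,0,-36],
  [8,0,-36],
  [12,0,-36],
  [16,0,-35],
  [19,0,-34],
], spin=[0,0,0,0,0,0,0,0], fingers=[40,40,40,40,40,40,40,40])

```text
time_s: 13.65
eef_pos: [0.7643, -0.1701, 0.0519]
eef_rot: [0.496, 0.497, 0.504, -0.503]
wrist_force: [-17.8, -1.4, 6.3]
opening: 0.561
```

Emit:
step_arm([
  [4,0,2],
  [8,0,4],
  [12,0,6],
  [16,0,7],
  [20,0,8],
  [25,0,8],
  [30,0,8],
  [36,0,8],
  [42,0,7],
  [48,0,6],
], spin=[0,0,0,0,0,0,0,0,0,0], fingers=[40,40,40,40,40,40,40,40,40,40])

```text
time_s: 14.65
eef_pos: [0.8153, -0.1699, 0.0589]
eef_rot: [0.498, 0.499, 0.502, -0.501]
wrist_force: [-7.5, 0.7, 3.5]
opening: 0.551
```

```bash
python3 -c "
from h import *
o,_=st(); shot('scene','s14.png'); crop('s14.png',150,230,270,350,4.5,'s14c.png')"
```

```text
t 14.65 p [ 815.3 -169.9   58.9] jaw -90.03 xax [-0.006  0.001 -1.   ] q6 1.225 F [-7.5  0.7  3.5] op 0.551
```

View pics/s14c.png

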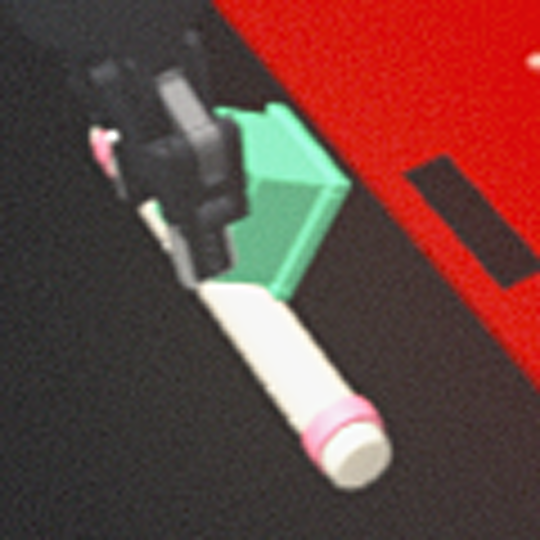

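Emit:
step_arm([
  [4,0,-1],
  [7,0,-3],
  [10,0,-6],
  [12,0,-9],
  [12,0,-9],
], spin=[0,0,0,0,0], fingers=[40,40,40,40,40])

```text
time_s: 15.2
eef_pos: [0.8301, -0.1701, 0.0519]
eef_rot: [0.501, 0.5, 0.499, -0.5]
wrist_force: [-1.4, 0.9, 3.8]
opening: 0.533
```

```bash
python3 -c "
from h import *
o,_=st(); shot('scene','s15.png'); crop('s15.png',150,230,270,350,4.5,'s15c.png')"
```

```text
t 15.2 p [ 830.1 -170.1   51.9] jaw -90.01 xax [ 0.002 -0.001 -1.   ] q6 1.229 F [-1.4  0.9  3.8] op 0.533
```

View pics/s15c.png

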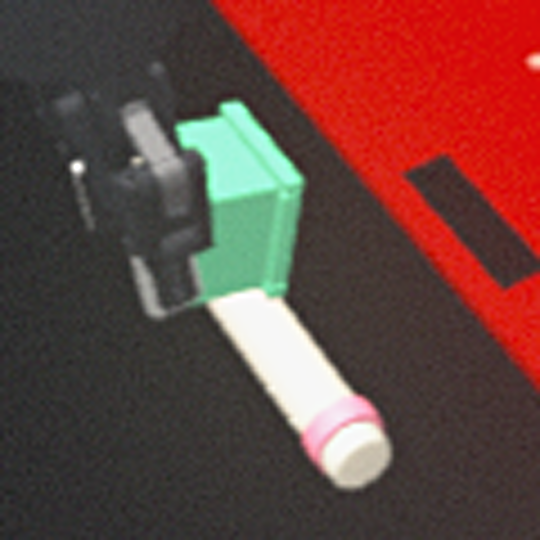

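Now it is fully on its side, with its rim vertical. I'll carry it to the board again.

Emit:
step_arm([
  [0,0,15],
  [0,0,35],
  [-15,-5,50],
  [-45,-20,50],
  [-90,-40,50],
  [-135,-60,50],
  [-180,-80,50],
  [-225,-100,50],
  [-260,-118,50],
  [-270,-120,50],
], spin=[0,0,0,0,0,0,0,0,0,0], fingers=[40,40,40,40,40,40,40,40,40,40])

```text
time_s: 16.25
eef_pos: [0.5567, -0.2922, 0.1029]
eef_rot: [-0.5, -0.501, -0.498, 0.501]
wrist_force: [-0.1, -0.0, 0.1]
opening: 0.527
```

Emit:
step_arm([
  [0,0,0],
  [0,0,-10],
  [0,0,-25],
  [0,0,-40],
  [0,0,-50],
  [0,0,-56],
  [0,0,-60],
  [0,0,-60],
], spin=[0,0,0,0,0,0,0,0], fingers=[40,40,40,40,40,40,40,40])

```text
time_s: 17.05
eef_pos: [0.5599, -0.2898, 0.0412]
eef_rot: [0.5, 0.5, 0.5, -0.5]
wrist_force: [0.0, 1.6, 4.0]
opening: 0.523
```

```bash
python3 -c "
from h import *
o,_=st(); shot('scene','s16.png'); crop('s16.png',210,120,330,240,4.5,'s16c.png')"
```

```text
t 17.05 p [ 559.9 -289.8   41.2] jaw -89.99 xax [ 0.001 -0.    -1.   ] q6 0.905 F [0.  1.6 4. ] op 0.523
```

View pics/s16c.png

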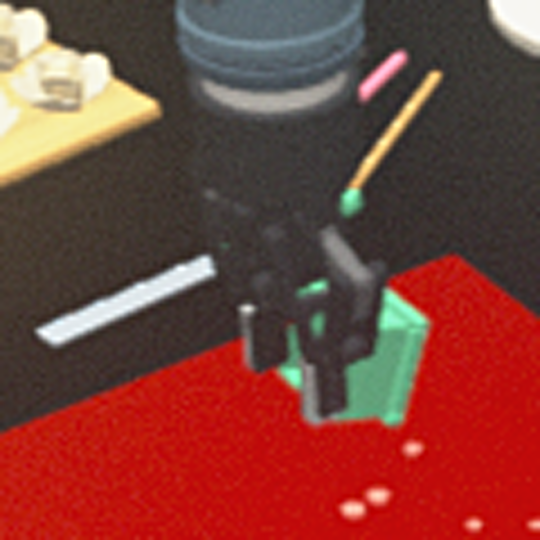

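It's touching the board at 4 N, lying on its side. Releasing.

Emit:
step_arm([
  [0,0,0],
  [0,0,0],
  [0,0,0],
  [0,0,0],
  [0,0,25],
  [0,0,50],
  [0,0,78],
  [-40,0,78],
  [-80,0,78],
  [-120,0,78],
], spin=[0,0,0,0,0,0,0,0,0,0], fingers=[55,65,80,100,100,100,100,100,100,100])

```text
time_s: 18.1
eef_pos: [0.4378, -0.2896, 0.1191]
eef_rot: [0.5, 0.5, 0.5, -0.5]
wrist_force: [-0.3, -0.1, 0.3]
opening: 1.0
```

```bash
python3 -c "
from h import *
o,_=st(); shot('scene','s17.png'); crop('s17.png',210,120,330,240,4.5,'s17c.png')"
```

```text
t 18.1 p [ 437.8 -289.6  119.1] jaw -89.97 xax [ 0. -0. -1.] q6 0.76 F [-0.3 -0.1  0.3] op 1.0
```

View pics/s17c.png

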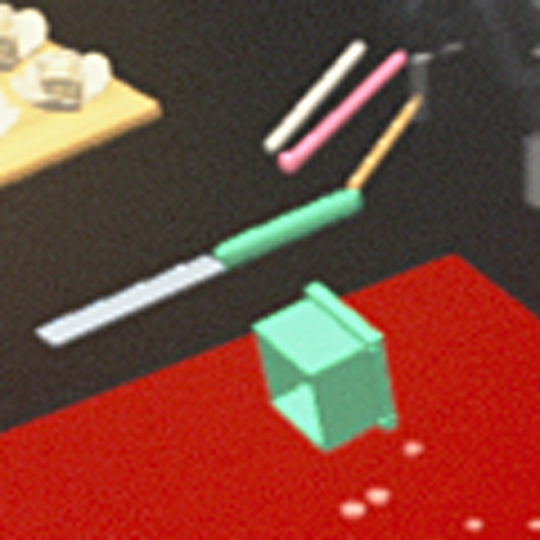

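It now rests steadily on its side with its rim facing the robot. I'll locate it, then push high on the rim's face.

```bash
python3 -c "
from h import *
p=(np.array([(315,283),(383,338),(395,425)])+.5)/4.5-.5+[210,120]
print(back('scene',p[:2],.068).round(4),back('scene',p[2:],.012).round(4))"
```

```text
[[ 0.5291 -0.3188  0.068 ]
 [ 0.5282 -0.2601  0.068 ]] [[ 0.5224 -0.2614  0.012 ]]
```

Emit:
step_arm([
  [0,0,0],
  [0,0,-20],
  [0,0,-40],
  [0,0,-52],
  [0,0,-52],
  [0,0,-52],
], spin=[0,0,0,0,0,0], fingers=[50,0,0,0,0,0])

```text
time_s: 18.75
eef_pos: [0.4396, -0.2899, 0.0672]
eef_rot: [0.5, 0.5, 0.5, -0.5]
wrist_force: [0.0, -0.3, 0.5]
opening: 0.001
```

Emit:
step_arm([
  [30,0,0],
  [55,0,0],
  [68,0,0],
  [74,0,0],
  [78,0,0],
  [82,0,0],
  [86,0,0],
  [90,0,0],
  [90,0,0],
], spin=[0,0,0,0,0,0,0,0,0], fingers=[0,0,0,0,0,0,0,0,0])

```text
time_s: 19.65
eef_pos: [0.5294, -0.2899, 0.0672]
eef_rot: [0.5, 0.5, 0.5, -0.5]
wrist_force: [-0.3, 0.0, -0.3]
opening: -0.001
```

```bash
python3 -c "
from h import *
o,_=st(); shot('scene','s18.png'); crop('s18.png',210,120,330,240,4.5,'s18c.png')"
```

```text
t 19.65 p [ 529.4 -289.9   67.2] jaw -90.01 xax [ 0. -0. -1.] q6 0.874 F [-0.3  0.  -0.3] op -0.001
```

View pics/s18c.png

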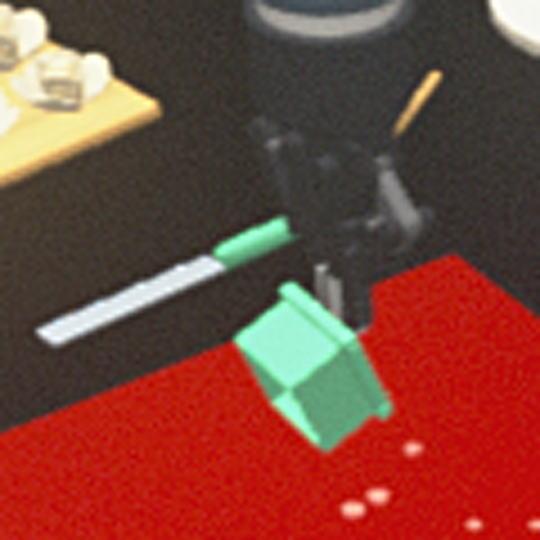

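It is tipping without sliding. I'll keep pushing while rising a little.

Emit:
step_arm([
  [4,0,1],
  [8,0,2],
  [12,0,3],
  [16,0,4],
  [20,0,5],
  [24,0,6],
  [28,0,7],
  [32,0,8],
  [35,0,8],
  [35,0,8],
], spin=[0,0,0,0,0,0,0,0,0,0], fingers=[0,0,0,0,0,0,0,0,0,0])

```text
time_s: 20.7
eef_pos: [0.5646, -0.2898, 0.0751]
eef_rot: [0.5, 0.5, 0.5, -0.5]
wrist_force: [0.4, -0.1, 0.3]
opening: 0.002
```

```bash
python3 -c "
from h import *
o,_=st(); shot('scene','s19.png'); crop('s19.png',210,120,330,240,4.5,'s19c.png')"
```

```text
t 20.7 p [ 564.6 -289.8   75.1] jaw -90.0 xax [ 0. -0. -1.] q6 0.91 F [ 0.4 -0.1  0.3] op 0.002
```

View pics/s19c.png

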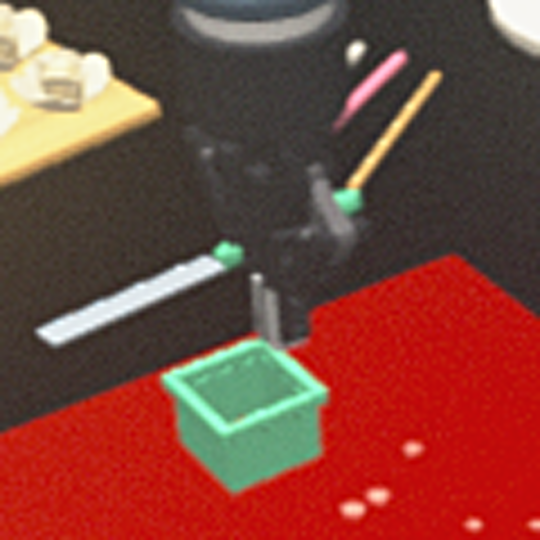

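It is now edge down. I'll back off for a clear view and measure it with both cameras.

Emit:
step_arm([
  [-10,0,10],
  [-20,10,40],
  [-40,40,70],
  [-70,80,90],
  [-100,120,90],
  [-120,160,90],
  [-120,190,90],
  [-120,190,90],
], spin=[0,0,0,0,0,0,0,0], fingers=[0,0,50,100,100,100,100,100])

```text
time_s: 21.55
eef_pos: [0.443, -0.0967, 0.165]
eef_rot: [0.5, 0.5, 0.501, -0.499]
wrist_force: [0.1, -1.6, -0.4]
opening: 0.991
```

```bash
python3 -c "
from h import *
o,_=st(); shot('scene','s20.png'); crop('s20.png',235,185,295,235,12,'s20c.png'); shot('top','t20.png'); crop('t20.png',380,180,460,250,9,'t20c.png')"
```

```text
t 21.55 p [443.  -96.7 165. ] jaw -89.84 xax [-0.     0.001 -1.   ] q6 1.089 F [ 0.1 -1.6 -0.4] op 0.991
```

View pics/s20c.png

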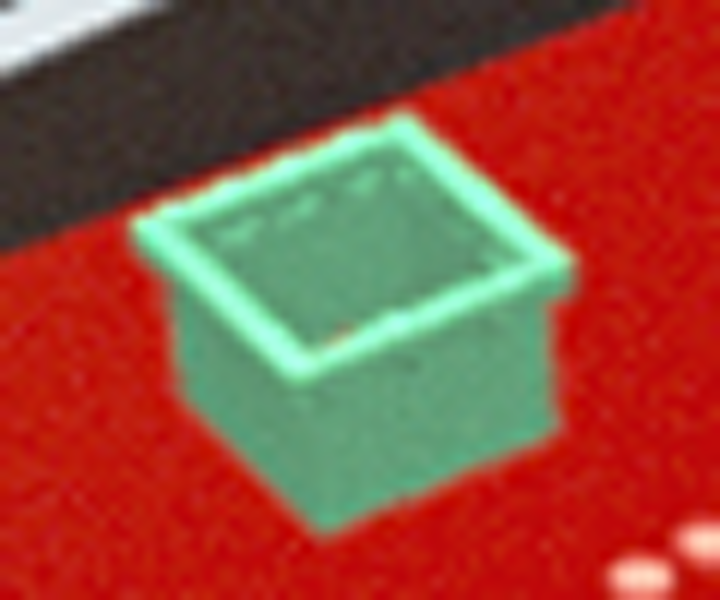

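View pics/t20c.png

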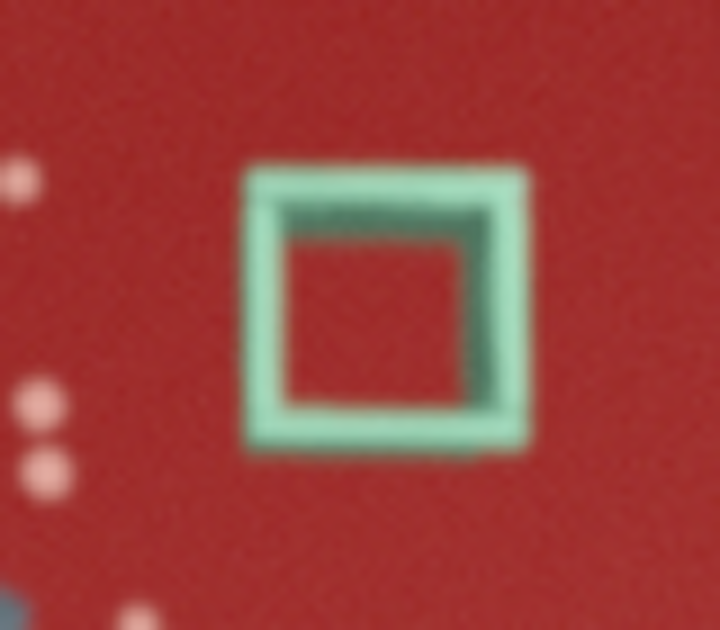

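```bash
python3 -c "
from h import *
p=(np.array([(133,225),(403,112),(577,262),(298,380)])+.5)/12-.5+[235,185]
b=back('scene',p,.05); print(b.round(4),b.mean(0))
p=(np.array([(245,165),(530,166),(530,447),(244,446)])+.5)/9-.5+[380,180]
a=back('top',p,.05); print(a.round(4),a.mean(0))
for b in(b,a):
  for i in range(4):
    e=b[(i+1)%4]-b[i]; print(np.degrees(np.arctan2(e[1],e[0])).round(1),np.hypot(*e[:2]).round(4))
"
```

```text
[[ 0.618  -0.3177  0.05  ]
 [ 0.5603 -0.319   0.05  ]
 [ 0.5596 -0.2611  0.05  ]
 [ 0.6174 -0.261   0.05  ]] [ 0.58881139 -0.28970023  0.05      ]
[[ 0.6195 -0.2599  0.05  ]
 [ 0.6203 -0.3202  0.05  ]
 [ 0.5597 -0.3191  0.05  ]
 [ 0.5589 -0.2591  0.05  ]] [ 0.58961028 -0.28956188  0.05      ]
-178.7 0.0577
90.8 0.0579
0.1 0.0578
-89.4 0.0567
-89.3 0.0603
178.9 0.0606
90.8 0.0599
-0.7 0.0606
```

The top of the rim is centred at about (0.589, −0.2897) with yaw near 0. I'll grip only the rim's sides, with the fingertips about 2 mm above its lower face.

Emit:
step_arm([
  [20,-25,0],
  [45,-60,0],
  [75,-98,0],
  [105,-138,0],
  [130,-170,-20],
  [146,-193,-40],
  [146,-193,-55],
  [146,-193,-55],
], spin=[0,0,0,0,0,0,0,0], fingers=[100,100,100,100,100,100,100,100])

```text
time_s: 22.45
eef_pos: [0.5879, -0.2931, 0.106]
eef_rot: [0.497, 0.5, 0.502, -0.501]
wrist_force: [-0.3, 1.0, -0.8]
opening: 1.007
```

```bash
python3 -c "
from h import *
st()"
```

```text
t 22.45 p [ 587.9 -293.1  106. ] jaw -90.13 xax [-0.005  0.004 -1.   ] q6 0.93 F [-0.3  1.  -0.8] op 1.007
```

Emit:
step_arm([
  [0,1,0],
  [0,1,0],
  [0,1,-20],
  [0,1,-40],
  [0,1,-50],
  [0,1,-56],
  [0,1,-56],
  [0,1,-56],
], spin=[0,0,0,0,0,0,0,0], fingers=[100,100,100,100,100,100,100,100])

```text
time_s: 23.25
eef_pos: [0.5908, -0.2921, 0.0552]
eef_rot: [0.501, 0.5, 0.499, -0.5]
wrist_force: [-0.1, -0.2, 0.3]
opening: 1.004
```

```bash
python3 -c "
from h import *
st()"
```

```text
t 23.25 p [ 590.8 -292.1   55.2] jaw -90.0 xax [ 0.001 -0.001 -1.   ] q6 0.932 F [-0.1 -0.2  0.3] op 1.004
```

Emit:
step_arm([
  [-2,2,-3],
  [-2,2,-5],
  [-2,2,-5],
  [-2,2,-5],
  [-2,2,-5],
  [-2,2,-5],
  [-2,2,-5],
  [-2,2,-5],
  [-2,2,-5],
], spin=[0,0,0,0,0,0,0,0,0], fingers=[100,100,100,80,65,50,50,50,50])

```text
time_s: 24.15
eef_pos: [0.5887, -0.2902, 0.0497]
eef_rot: [0.5, 0.5, 0.499, -0.5]
wrist_force: [0.1, -0.2, 4.9]
opening: 0.659
```

```bash
python3 -c "
from h import *
st(); shot('scene','s21.png'); crop('s21.png',215,135,315,235,5.5,'s21c.png')"
```

```text
t 24.15 p [ 588.7 -290.2   49.7] jaw -90.01 xax [ 0.001 -0.001 -1.   ] q6 0.933 F [ 0.1 -0.2  4.9] op 0.659
```

View pics/s21c.png

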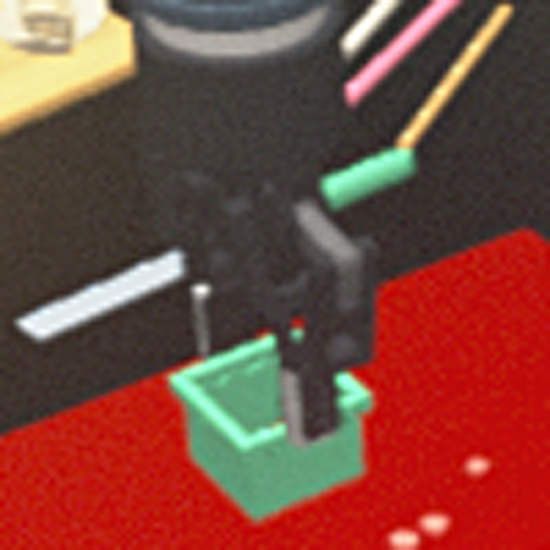

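The fingertips look about level with the rim's lower face, so I'll regrip 2.5 mm higher to keep them off the case.

Emit:
step_arm([
  [0,0,0],
  [0,0,0],
  [0,0,2.5],
  [0,0,2.5],
  [0,0,2.5],
  [0,0,2.5],
  [0,0,2.5],
  [0,0,2.5],
], spin=[0,0,0,0,0,0,0,0], fingers=[75,75,75,70,60,50,50,50])

```text
time_s: 25.0
eef_pos: [0.5886, -0.2901, 0.0522]
eef_rot: [0.5, 0.5, 0.5, -0.5]
wrist_force: [0.3, 0.1, 5.5]
opening: 0.65
```

Emit:
step_arm([
  [0,0,10],
  [0,0,25],
  [0,0,45],
  [0,0,60],
  [0,0,60],
], spin=[0,0,0,0,0], fingers=[50,50,50,50,50])

```text
time_s: 25.5
eef_pos: [0.5899, -0.291, 0.1153]
eef_rot: [0.502, 0.5, 0.498, -0.5]
wrist_force: [0.2, -0.5, 0.5]
opening: 0.654
```

```bash
python3 -c "
from h import *
st(); shot('scene','s22.png'); crop('s22.png',205,105,305,205,5.5,'s22c.png')"
```

```text
t 25.5 p [ 589.9 -291.   115.3] jaw -90.01 xax [ 0.005 -0.003 -1.   ] q6 0.933 F [ 0.2 -0.5  0.5] op 0.654
```

View pics/s22c.png

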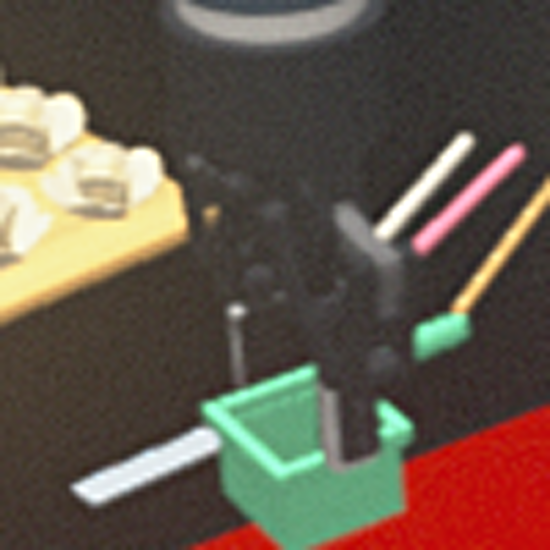

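Emit:
step_arm([
  [0,20,10],
  [2,55,15],
  [6,95,15],
  [10,135,15],
  [14,175,15],
  [18,215,15],
  [22,255,15],
  [25,295,15],
  [28,325,15],
  [30,340,15],
], spin=[0,0,-0.02,-0.04,-0.06,-0.08,-0.1,-0.12,-0.14,-0.16], fingers=[50,50,50,50,50,50,50,50,50,50])

```text
time_s: 26.55
eef_pos: [0.6168, 0.0542, 0.1258]
eef_rot: [-0.458, -0.538, -0.46, 0.538]
wrist_force: [0.3, 0.0, -0.9]
opening: 0.651
```

```bash
python3 -c "
from h import *
st()"
```

```text
t 26.55 p [616.8  54.2 125.8] jaw -99.05 xax [-0.002  0.001 -1.   ] q6 1.624 F [ 0.3  0.  -0.9] op 0.651
```

Emit:
step_arm([
  [2,30,0],
  [4,65,0],
  [6,100,0],
  [9,135,0],
  [11,165,0],
  [12,180,0],
  [12.5,186,0],
  [12.5,186,0],
  [12.5,186,0],
], spin=[-0.01,-0.02,-0.028,-0.028,-0.028,-0.028,-0.028,-0.028,-0.028], fingers=[50,50,50,50,50,50,50,50,50])

```text
time_s: 27.45
eef_pos: [0.6305, 0.235, 0.1263]
eef_rot: [-0.451, -0.545, -0.451, 0.545]
wrist_force: [-0.4, -1.1, -0.6]
opening: 0.65
```

```bash
python3 -c "
from h import *
st(); shot('scene','s23.png'); crop('s23.png',360,260,560,460,3,'s23c.png'); shot('top','t23.png'); crop('t23.png',90,140,210,300,3.7,'t23c.png')"
```

```text
t 27.45 p [630.5 235.  126.3] jaw -100.83 xax [-0.001 -0.001 -1.   ] q6 1.941 F [-0.4 -1.1 -0.6] op 0.65
```

View pics/s23c.png

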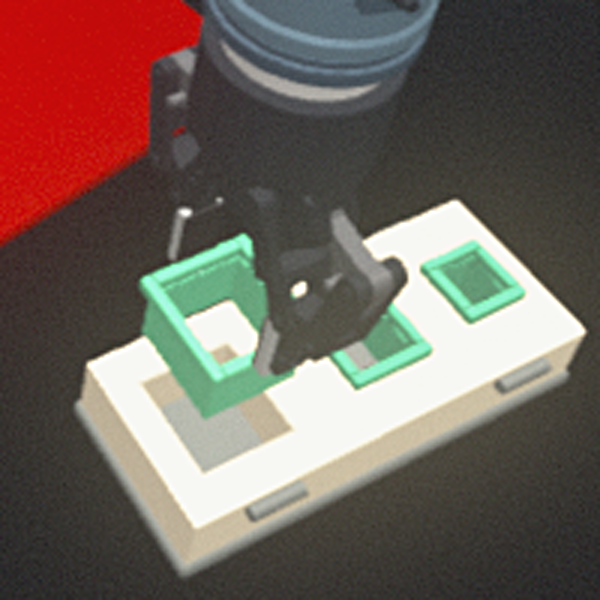

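View pics/t23c.png

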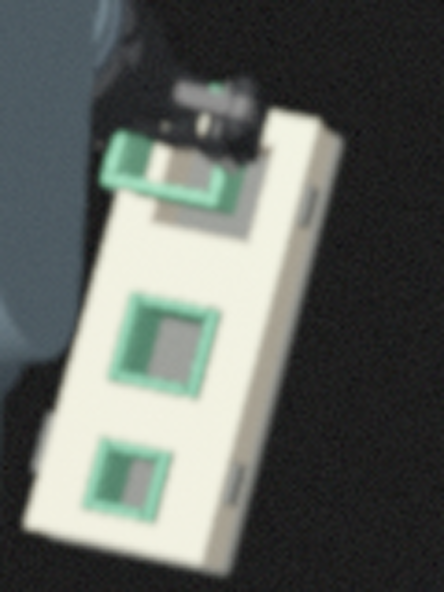

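```bash
python3 -c "
from h import *
o,_=st()
p=(np.array([(138,280),(213,380),(245,236)])+.5)/3-.5+[360,260]
b=back('scene',p,o['eef_pos'][2]-.0022); print(b.round(4))
a=np.radians(-10.7); X=np.array([np.cos(a),np.sin(a)]);Y=np.array([-X[1],X[0]])
print(b[0,:2]-.029*X+.029*Y, b[1,:2]-.029*X-.029*Y,b[2,:2]+.029*X+.029*Y)
e=b[1]-b[0];print(np.degrees(np.arctan2(e[1],e[0])),np.hypot(*e[:2]))
"
```

```text
t 27.55 p [630.8 234.8 126.5] jaw -100.87 xax [-0. -0. -1.] q6 1.941 F [ 0.1 -0.  -0.9] op 0.65
[[0.6565 0.2011 0.1243]
 [0.6666 0.2567 0.1243]
 [0.5992 0.213  0.1243]]
[0.6334056  0.23497834] [0.63272434 0.23354505] [0.63311647 0.2361176 ]
79.70921946400921 0.05646658129886935
```

Emit:
step_arm([
  [-1,3,0],
  [-2,5,-5],
  [-2,5,-15],
  [-2,5,-25],
  [-2,5,-33],
  [-2,5,-33],
  [-2,5,-33],
], spin=[0,0,0,0,0,0,0], fingers=[50,50,50,50,50,50,50])

```text
time_s: 28.25
eef_pos: [0.6284, 0.2411, 0.093]
eef_rot: [-0.451, -0.545, -0.451, 0.545]
wrist_force: [0.4, 0.0, -0.4]
opening: 0.648
```

```bash
python3 -c "
from h import *
st(); shot('scene','s24.png'); crop('s24.png',380,330,480,440,5.4,'s24c.png'); shot('top','t24.png'); crop('t24.png',100,140,190,230,6.5,'t24c.png')"
```

```text
t 28.25 p [628.4 241.1  93. ] jaw -100.79 xax [-0.001 -0.    -1.   ] q6 1.949 F [ 0.4  0.  -0.4] op 0.648
```

View pics/s24c.png

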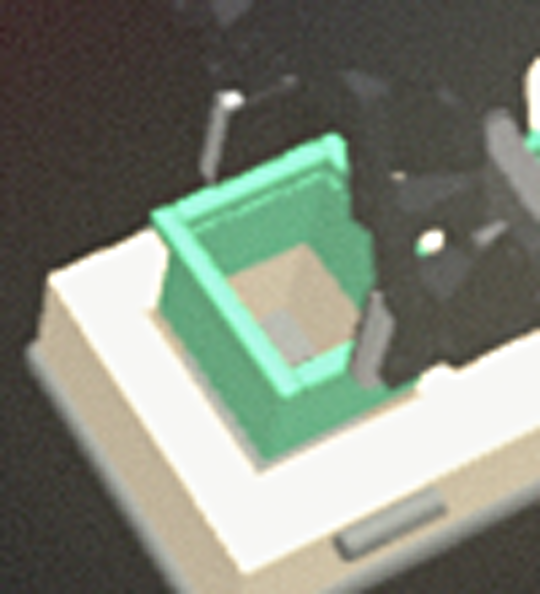

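View pics/t24c.png

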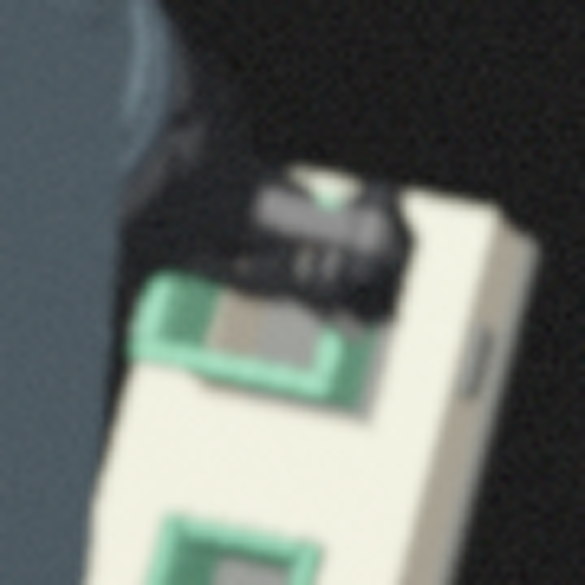

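```bash
python3 -c "
from h import *
o,_=st(); z=o['eef_pos'][2]
a=np.radians(-10.7); X=np.array([np.cos(a),np.sin(a)]);Y=np.array([-X[1],X[0]])
f=lambda l,k,x,y:(np.array(l)+.5)/k-.5+[x,y]
b=back('scene',f([(151,213),(291,397),(333,132)],5.4,380,330),z-.0022)[:,:2]
print('scene rim',b[0]-.029*X+.029*Y,b[1]-.029*X-.029*Y,b[2]+.029*X+.029*Y)
b=back('scene',f([(265,461),(158,310)],5.4,380,330),z-.0422)[:,:2]
print('scene edge',b[0]-.025*X-.025*Y,b[1]-.025*X+.025*Y)
# top: rim near corners (bottom-left = -x,+y), (bottom-right=-x,-y)
b=back('top',f([(128,356),(330,402)],6.5,100,140),z-.0022)[:,:2]
print('top rim',b[0]+.029*X-.029*Y,b[1]+.029*X+.029*Y)
b=back('top',f([(362,410)],6.5,100,140),z-.0422)[:,:2]
print('top edge',b[0]+.025*X+.025*Y)
b=back('top',f([(370,420)],6.5,100,140),.045)[:,:2]; print('top pocket',b[0]+.02625*X+.02625*Y)
b=back('scene',f([(262,473),(150,312)],5.4,380,330),.045)[:,:2]; print('scene pocket',b[0]-.02625*X-.02625*Y,b[1]-.02625*X+.02625*Y)
"
```

```text
t 28.35 p [629.  241.3  93.9] jaw -100.78 xax [ 0.001  0.    -1.   ] q6 1.949 F [ 0.2 -0.3 -0.4] op 0.654
scene rim [0.63049514 0.24118853] [0.62895357 0.24170153] [0.63092582 0.24119473]
scene edge [0.62981916 0.24079829] [0.63049475 0.24274147]
top rim [0.63026056 0.24128517] [0.62862144 0.23991307]
top edge [0.63094676 0.23978022]
top pocket [0.63096179 0.24026203]
scene pocket [0.62784507 0.23963372] [0.62802911 0.2408216 ]
```

Emit:
step_arm([
  [-0.5,-1,0],
  [-1,-1,-2],
  [-1,-1,-4],
  [-1,-1,-6],
  [-1,-1,-7],
  [-1,-1,-7],
], spin=[0,0,0,0,0,0], fingers=[50,50,50,50,50,50])

```text
time_s: 28.95
eef_pos: [0.6275, 0.2402, 0.0862]
eef_rot: [-0.451, -0.545, -0.451, 0.545]
wrist_force: [0.3, -0.5, -0.4]
opening: 0.652
```

```bash
python3 -c "
from h import *
o,_=st();print(o['torque'])"
```

```text
t 28.95 p [627.5 240.2  86.2] jaw -100.78 xax [-0. -0. -1.] q6 1.948 F [ 0.3 -0.5 -0.4] op 0.652
[0.01213651 0.0063996  0.01189377]
```

Emit:
step_arm([
  [0,0,-1],
  [0,0,-2],
  [0,0,-3],
  [0,0,-3],
], spin=[0,0,0,0], fingers=[50,50,50,50])

```text
time_s: 29.35
eef_pos: [0.6276, 0.2402, 0.0834]
eef_rot: [-0.451, -0.545, -0.451, 0.545]
wrist_force: [-0.6, 0.4, -0.1]
opening: 0.654
```

```bash
python3 -c "
from h import *
o,_=st();print(o['torque'])
shot('scene','s25.png'); crop('s25.png',380,330,480,440,5.4,'s25c.png')"
```

```text
t 29.35 p [627.6 240.2  83.4] jaw -100.79 xax [-0. -0. -1.] q6 1.948 F [-0.6  0.4 -0.1] op 0.654
[-0.05337799  0.01195577  0.01839391]
```

View pics/s25c.png

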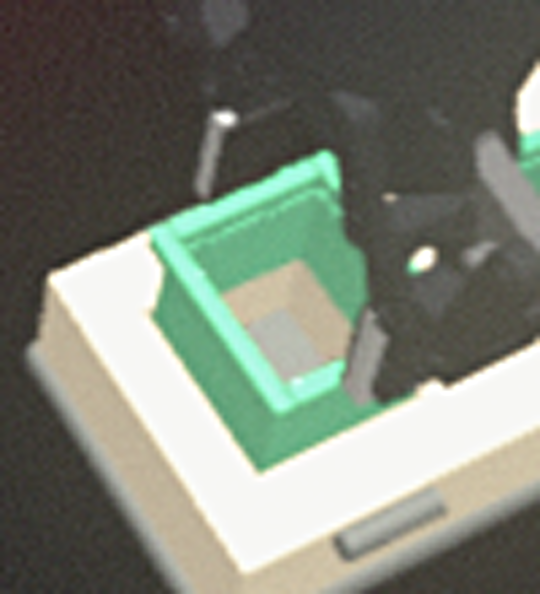

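The edge is about 4 mm inside the pocket with no contact force. I'll continue down gently.

Emit:
step_arm([
  [0,0,-2],
  [0,0,-4],
  [0,0,-6],
  [0,0,-8],
  [0,0,-10],
  [0,0,-10],
], spin=[0,0,0,0,0,0], fingers=[50,50,50,50,50,50])

```text
time_s: 30.0
eef_pos: [0.6274, 0.2401, 0.073]
eef_rot: [-0.451, -0.545, -0.451, 0.545]
wrist_force: [-1.2, 0.4, -0.1]
opening: 0.654
```

Emit:
step_arm([
  [0,0,-2],
  [0,0,-4],
  [0,0,-6],
  [0,0,-8],
  [0,0,-10],
  [0,0,-10],
], spin=[0,0,0,0,0,0], fingers=[50,50,50,50,50,50])

```text
time_s: 30.6
eef_pos: [0.6274, 0.2402, 0.0631]
eef_rot: [-0.451, -0.545, -0.451, 0.545]
wrist_force: [0.4, 1.0, -0.5]
opening: 0.651
```

Emit:
step_arm([
  [0,0,-2],
  [0,0,-4],
  [0,0,-5],
  [0,0,-6],
  [0,0,-6],
], spin=[0,0,0,0,0], fingers=[50,50,50,50,50])

```text
time_s: 31.1
eef_pos: [0.6275, 0.2402, 0.0573]
eef_rot: [-0.451, -0.545, -0.451, 0.545]
wrist_force: [0.5, -0.7, 0.3]
opening: 0.648
```

```bash
python3 -c "
from h import *
o,_=st();print(o['torque'])
shot('scene','s26.png'); crop('s26.png',380,330,480,440,5.4,'s26c.png')"
```

```text
t 31.1 p [627.5 240.2  57.3] jaw -100.78 xax [-0. -0. -1.] q6 1.948 F [ 0.5 -0.7  0.3] op 0.648
[-0.01124536 -0.02162701 -0.01810519]
```

View pics/s26c.png

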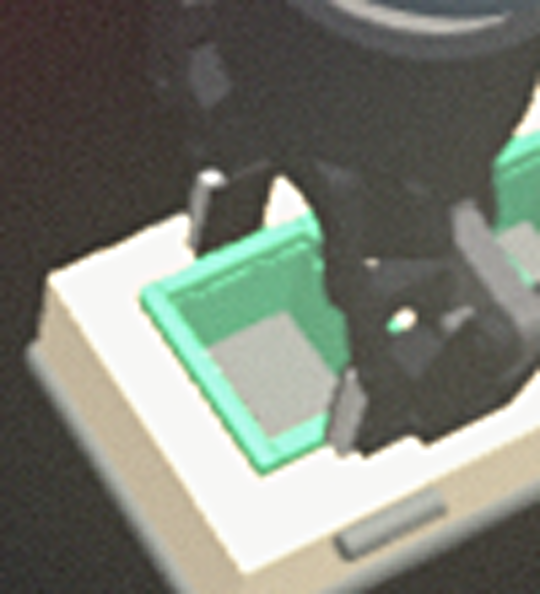

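Only about 2 mm remain, so I'll go down in 0.5 mm steps to first contact.

Emit:
step_arm([
  [0,0,-0.5],
  [0,0,-1],
  [0,0,-1.5],
  [0,0,-1.5],
], spin=[0,0,0,0], fingers=[50,50,50,50])

```text
time_s: 31.55
eef_pos: [0.6276, 0.2402, 0.0559]
eef_rot: [-0.451, -0.545, -0.451, 0.545]
wrist_force: [0.2, 0.4, 0.4]
opening: 0.651
```

Emit:
step_arm([
  [0,0,-0.5],
  [0,0,-0.5],
], spin=[0,0], fingers=[50,50])

```text
time_s: 31.75
eef_pos: [0.6276, 0.2402, 0.0555]
eef_rot: [-0.451, -0.545, -0.451, 0.545]
wrist_force: [0.8, -1.1, -0.2]
opening: 0.649
```

Emit:
step_arm([
  [0,0,-0.5],
  [0,0,-0.5],
], spin=[0,0], fingers=[50,50])

```text
time_s: 31.95
eef_pos: [0.6277, 0.2402, 0.0552]
eef_rot: [0.451, 0.545, 0.451, -0.545]
wrist_force: [-0.5, -0.4, -0.1]
opening: 0.647
```

Emit:
step_arm([
  [0,0,0],
  [0,0,0],
  [0,0,0],
  [0,0,0],
], spin=[0,0,0,0], fingers=[66,70,76,80])

```text
time_s: 32.35
eef_pos: [0.6277, 0.2402, 0.0551]
eef_rot: [0.451, 0.545, 0.451, -0.545]
wrist_force: [0.2, 0.2, 0.6]
opening: 0.801
```

Emit:
step_arm([
  [0,0,10],
  [0,0,30],
  [0,0,60],
  [-10,-40,100],
  [-30,-80,120],
  [-60,-120,130],
  [-100,-160,130],
  [-130,-200,130],
  [-130,-220,130],
  [-130,-220,130],
], spin=[0,0,0,0,0,0,0,0,0,0], fingers=[80,80,80,80,80,80,80,80,80,80])

```text
time_s: 33.35
eef_pos: [0.4968, 0.0173, 0.1862]
eef_rot: [0.45, 0.546, 0.449, -0.546]
wrist_force: [1.2, 0.7, -0.2]
opening: 0.801
```

```bash
python3 -c "
from h import *
o,_=st()
shot('scene','s27.png'); crop('s27.png',380,310,560,450,4.4,'s27c.png'); shot('top','t27.png'); crop('t27.png',90,150,200,310,3.7,'t27c.png')"
```

```text
t 33.35 p [496.8  17.3 186.2] jaw -100.99 xax [ 0.001 -0.001 -1.   ] q6 1.559 F [ 1.2  0.7 -0.2] op 0.801
```

View pics/s27c.png

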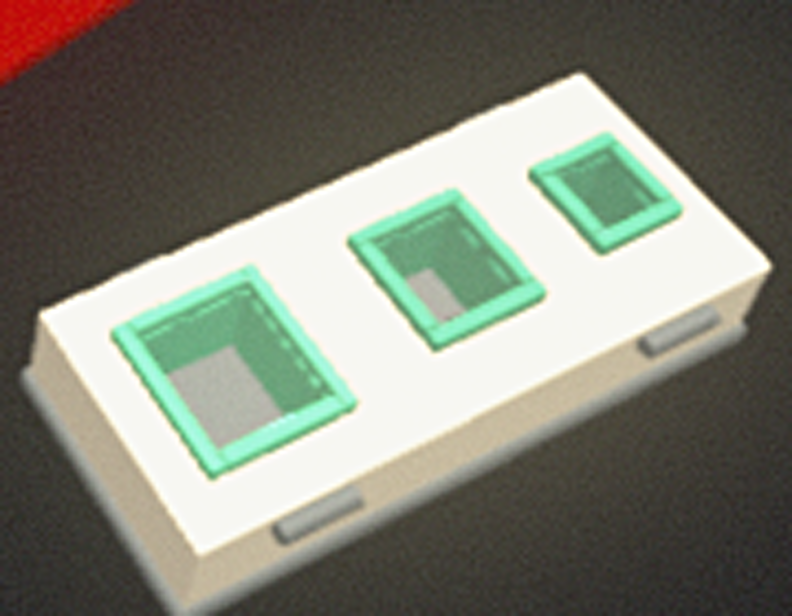

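View pics/t27c.png

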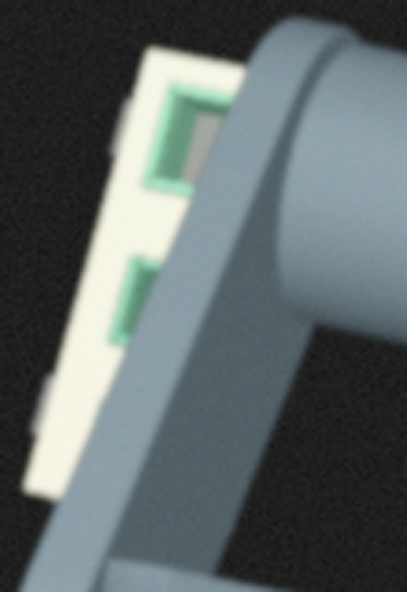

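View pics/s27.png

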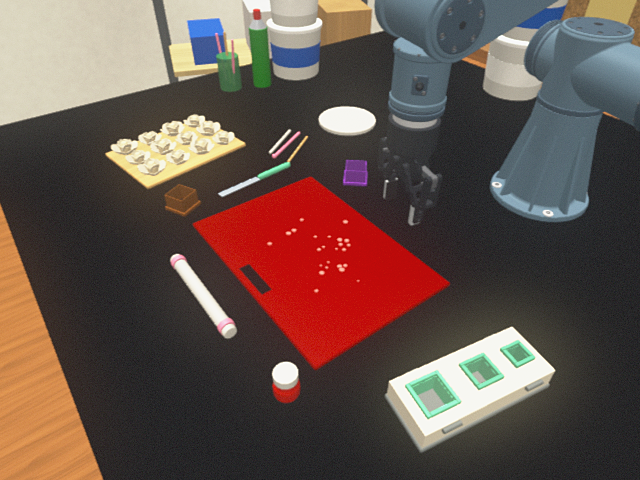

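```bash
python3 -c "
from h import *
a=np.radians(-10.7); X=np.array([np.cos(a),np.sin(a),0]);Y=np.array([-X[1],X[0],0])
f=lambda l:(np.array(l)+.5)/4.4-.5+[380,310]
b=back('scene',f([(112,330),(250,267),(356,403),(212,468)]),.053); print(b.round(4),b.mean(0))
for i in range(4):
  e=b[(i+1)%4]-b[i]; print(np.hypot(*e[:2]).round(4),np.degrees(np.arctan2(e[1],e[0])).round(1))
A=cv2.imread('pics/scene0.png').astype(int);B=cv2.imread('pics/s27.png').astype(int)
d=np.abs(A-B).max(2)
for n,(x0,y0,x1,y1) in dict(jar=(268,355,305,408),knife=(215,158,295,200),med=(455,345,505,392),small=(498,338,540,370),brown=(160,180,205,218)).items(): print(n,d[y0:y1,x0:x1].mean().round(1),np.percentile(d[y0:y1,x0:x1],99))
im=cv2.imread('pics/s27.png')
im=cv2.resize(im[370:430,395:475],None,fx=9,fy=9,interpolation=cv2.INTER_CUBIC)
def ln(z,h,col):
  c=np.array([b[:,0].mean(),b[:,1].mean(),z]); P=[c+h*(s*X+t*Y) for s,t in((1,1),(1,-1),(-1,-1),(-1,1))]
  q=((proj('scene',P)-[395,370]+.5)*9-.5).round().astype(int); cv2.polylines(im,[q],True,col,1)
ln(.053,.029,(0,0,255)); ln(.045,.029,(255,0,0))
cv2.imwrite('pics/ov.png',im)"
```

```text
[[0.6528 0.208  0.053 ]
 [0.5984 0.2184 0.053 ]
 [0.6085 0.2733 0.053 ]
 [0.6617 0.2614 0.053 ]] [0.63036103 0.24026512 0.053     ]
0.0553 169.2
0.0559 79.6
0.0545 -12.6
0.0542 -99.5
jar 5.3 20.0
knife 6.1 20.409999999999854
med 2.2 10.0
small 2.5 9.0
brown 5.5 14.0
```

View pics/ov.png

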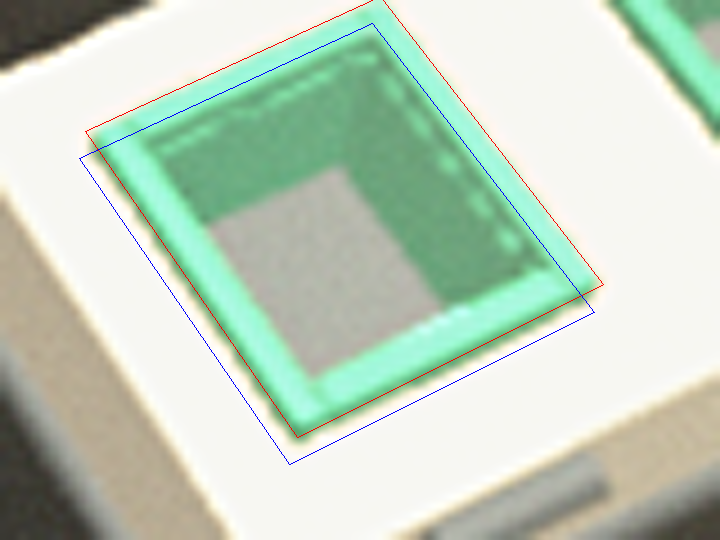

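The fitted outline comes out slightly small, probably from glow off the white case. I'll check it against the medium cutter, which is known to be seated.

```bash
python3 -c "
from h import *
a=np.radians(-10.7); X=np.array([np.cos(a),np.sin(a),0]);Y=np.array([-X[1],X[0],0])
im=cv2.imread('pics/s27.png')
im=cv2.resize(im[345:430,395:515],None,fx=6.6,fy=6.6,interpolation=cv2.INTER_CUBIC)
def ln(c,h,col):
  P=[np.array(c)+h*(s*X+t*Y) for s,t in((1,1),(1,-1),(-1,-1),(-1,1))]
  q=((proj('scene',P)-[395,345]+.5)*6.6-.5).round().astype(int); cv2.polylines(im,[q],True,col,1)
p=np.array([.6295,.2400,0])
for off,h in((0,.029),(-.088,.024)):
  for z,c in((.053,(0,0,255)),(.045,(255,0,0))): ln(p+off*X+[0,0,z],h,c)
cv2.imwrite('pics/ov2.png',im)"
```

```text
(no output)
```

View pics/ov2.png

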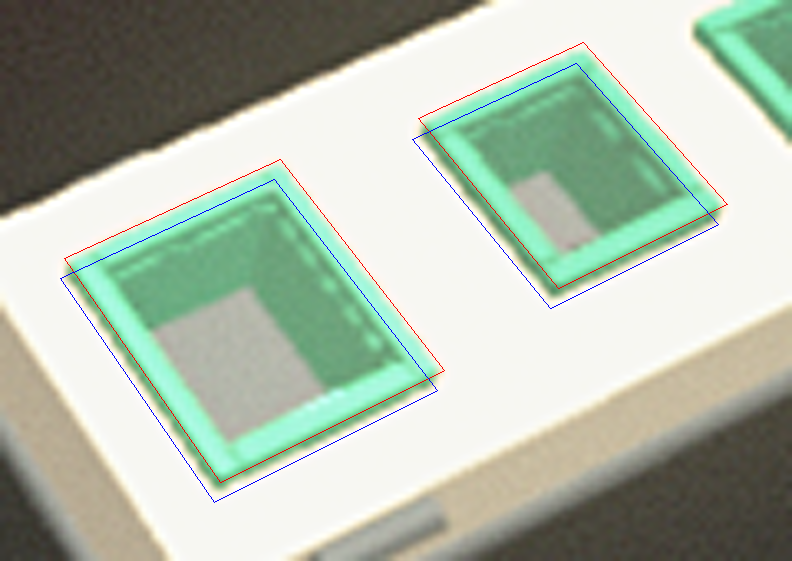

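Both rims sit in the same relation to the predicted outlines, so the cutter is home. Handing in.

```bash
python3 -c "
from h import *
print(hand_in()); st()"
```

```text
the job is handed in; nothing more can be done
None
the job is handed in; nothing more can be done
```

The large mint cutter is now in its pocket in the case, cutting edge down. As far as the cameras and arm readings show, its rim is fully home. I handed in at about 33 s of the 72 s allowed.

**How it was turned over:** I gripped the cutter near its cutting edge and dragged its rim over the fixed rolling pin, so that it pivoted in the jaws. The first time it had not gone far enough over and fell back edge-up on the board when released. The second time I pressed it fully on to its side and set it down. I then pushed high on the rim's face with closed fingers until it tipped on to its edge.

**How it was put away:** I gripped it by the sides of the rim and lowered it into the pocket in small steps. The wrist force stayed at noise level, about 1 N, all the way down. The highest reading in the whole job was about 32 N, from the cutter against the pin.

**Last checks:**
- **Height:** at release the tool height (55.2 mm) matched the seated height worked out from the grip. The rim also looks the same against its predicted outline as the medium cutter's does.
- **Rim size:** the rim measured 54–56 mm across in the last scene picture instead of 58 mm. The medium cutter's rim shows the same gap inside its outline, so I put it down to glow from the white case.
- **Top view:** in the last top picture the arm hid part of the case, so the final check rests mainly on the scene camera.
- **Other objects:** the jar, the knife and the two smaller cutters showed no change between the first and last scene pictures.

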